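Return the applicators to their charging docks

ROBOT

A 7-joint arm with a two-finger parallel gripper is mounted at the origin on the work surface. World frame = base frame: x ahead of the robot, y to its left, z up, the work surface at z = 0. Lengths are in m, angles in rad, forces in N, time in s.
With the tool pointing down it reaches from about 0.35 to 0.775 m from the base axis. Payload 3.1 kg.
Tool frame: the origin (TCP) lies midway between the tips of the shut fingers; the grasp point (between the pads) lies 19 mm behind it; z points along the fingers, y is the direction in which the jaws open and shut (so a half turn about z gives the same grasp; the last joint's range is limited). The gripper opens to 85 mm and grips with 20 to 120 N. Pads are 22 mm wide; open, the fingers measure 114 mm over their backs; the gripper's body (76 mm by 85 mm) begins 54 mm behind the grasp point. The pads swing forward as they close: fully open they stand 13 mm farther back than shut.
Start: joints at [-1.218, 0.311, 0.014, 1.512, -0.004, 1.319, -0.027], TCP at [0.212, 0.508, 0.231] pointing down, gripper open.
Joint ranges: [-2.7, 2.7], [-0.3, 1.91], [-1.27, 1.3], [0.12, 2.57], [-1.44, 4.58], [0.2, 2.03], [-3.05, 3.05]. Speed limits (rad/s): [2.79, 2.79, 3.14, 3.14, 3.14, 3.14, 3.14].

INTERFACE

Orientations are given as a unit quaternion [w, x, y, z].
In Python, from rig import ctrl gives the robot as it stands.
- The arm moves only by the tool drive_tool, never from a script. Its argument "motion" is text: rows parted by semicolons, each of 7 numbers parted by spaces: the opening, from -1 (shut) to 1 (fully open), so that 0 is half open, then the shift along the tool's x, y, z in m, then the turn, a rotation vector about the tool's x, y, z in degrees. In form: hand x y z rx ry rz; .... A call has 1 to 8 rows; each row shifts and turns the pose as measured when the row begins, along the tool's axes as they then stand; what a row does not reach is not made up. A row lasts 1/12 s, in which the tool goes at most 41.7 mm and 7.16 degrees, less where a joint would pass 70% of its speed; a pose out of reach is approached as far as the arm can. A call with a gripper value outside its range is refused whole. The fingers move at their own pace and stop on an object; the grip force is fixed at half the most. Time passes only in rows, so rows that do not move let the fingers close. It gives the time, the measured TCP pose, the force and the opening at its end, in the units of the state.
- ctrl.get_obs(): the state, without advancing time (a new reading comes with each control period).
- ctrl.get_image(name): name is "scene" or "side" or "wrist"; returns a dict with "img" (480x640x3 uint8, red, green, blue), "depth" (480x640 float32, m along the optical axis (not along the pixel's ray), 0 where there is no reading), "fx", "fy", "cx", "cy" (pixels), "world_from_camera" (4x4, takes a point from camera to world coordinates). Camera axes: x right, y down, z forward; pixel columns grow to the right and rows downward; lengths in m; the calibration is good to about 2 mm. A picture is of the moment at which its call begins.
- ctrl.hand_in(): hands the job in, once; it reports no verdict.
Trained networks look in the newest picture that a camera, given by its name, has taken for a name from the list of things; names that differ only in an ending like _2 or _b are one class to them, and where a whole thing is asked for, a point or a joint stands for the part that bears it (a point fixed in the world has none). Each returns a list of dicts, best first, with "score" (0 to 1); they miss things now and then, are a little off and sometimes report something else, mostly with a low value. They report only what shows in the picture. A call takes as long as a camera call.
- ctrl.search_frame(camera, name): "xy" ([column, row] in pixels, amid what is visible of it).
- ctrl.tip_of(camera, name): "xy" ([column, row] in pixels: a listed point, or the origin of a listed thing).
The state is a dict: "time_s": time; "qpos": joint angles; "joint_velocities": joint speeds; "joint_torque": joint torques, N m; "position": TCP position; "ee_rot": TCP orientation; "wrist_force": force on the tool from outside, world axes, zero at the start; "torque": the same for the moment, N m; "gripper_width": finger opening in m.
Only numpy, scipy, OpenCV 4.12 (cv2) and the standard library are available. Lean on these libraries where they do the work, as an engineer would, in place of code of your own. Each camera call takes 0.05 s, during which the arm holds its last target.

TASK

The treatment is over: put each of the four applicators back into the charging dock of its own shape and colour, standing as it stands now and flat on the dock's floor inside the rim: round blue cleansing head, long green scrubber, square red light applicator and tall yellow massage applicator. Line the scrubber and the square one up with their docks. Leave the serum bottle and the plant where they are.

Things in the scene. Friction and masses are not known exactly. Their poses are not given: they have to be found in the camera images.
- cleansing_head: Loose round cleansing head, standing upright: white disc foot 56 mm across and 18 mm tall, with a blue round grip 44 mm across above it up to 50 mm (a small white dot on top). Origin at the centre of the underside, z up. Like all four applicators it weighs 0.08 to 0.21 kg. Goes in the round blue dock.
- scrubber: Loose long skin scrubber lying flat, 120 mm long overall (along its x, from -60 to +60): white body 34 mm wide, 28 mm tall from x = -60 to +32, steel blade 6 mm thick and 26 mm wide on to x = +60, its top 15 mm high, and a green grip block on top, 60 mm long (x from -30 to +30), 24 mm wide in y, from 28 to 48 mm high. Origin at the centre of the length, on the underside; z up. Goes in the long green dock, either way round.
- light_block: Loose square light applicator: white foot 50 x 50 mm, 26 mm tall, with a red square grip 32 x 32 mm above it up to 48 mm (small white square on top). Origin at the centre of the underside, x and y along the sides, z up. Goes in the square red dock, any side first.
- massage_head: Loose massage applicator standing upright, 84 mm tall: white disc foot 48 mm across and 16 mm tall, steel stem 28 mm across, and a yellow round head 40 mm across from 56 to 84 mm high. Origin at the centre of the underside, z up. Goes in the yellow dock.
- blue_dock: Fixed round charging dock for the cleansing head: a shallow dish with blue rim and grey floor, 74 mm across inside, 82 mm outside. Origin at the centre of its underside on the table, z up; as with all four docks, the floor on which the applicator rests is 4 mm above the origin and the rim's top 9 mm above it.
- green_dock: Fixed rectangular charging dock for the scrubber: green rim, grey floor, 138 x 52 mm inside, 146 x 60 mm outside, long side along its x. Origin at the centre of its underside, floor 4 mm and rim top 9 mm above it.
- red_dock: Fixed square charging dock for the light applicator: red rim, grey floor, 68 x 68 mm inside, 76 x 76 mm outside, sides along its x and y. Origin at the centre of its underside, floor 4 mm and rim top 9 mm above it.
- yellow_dock: Fixed round charging dock for the massage applicator: yellow rim, grey floor, 66 mm across inside, 74 mm outside (a little smaller than the blue one). Origin at the centre of its underside, floor 4 mm and rim top 9 mm above it.
- serum_bottle: Bystander, to be left alone: loose amber glass bottle with black cap, 42 mm across, 100 mm tall, standing to the robot's right. Origin at the centre of the underside.
- plant_pot: Bystander, to be left alone: small loose white square pot 58 x 58 mm, 56 mm tall, with a green plant reaching about 110 mm, standing to the robot's left. Origin at the centre of the underside.

How it is judged:
At the end, for the whole second after the job is handed in: Each applicator rests on the floor of its own dock: centre within 14 mm of the dock's, underside 1 to 6.5 mm above the dock's origin, tilt under 0.06 rad; scrubber and square applicator within 0.25 rad of their docks' sides (any way round); all released and at rest (horizontal distance between cleansing_head and blue_dock below 0.014 m and z of cleansing_head in the frame of blue_dock between 0.001 and 0.0065 m and angle between each of cleansing_head, scrubber, light_block, massage_head's own z axis and vertical below 0.06 rad and linear speed of each of cleansing_head, scrubber, light_block, massage_head below 0.02 m/s and angular speed of each of cleansing_head, scrubber, light_block, massage_head below 0.2 rad/s and horizontal distance between scrubber and green_dock below 0.014 m and z of scrubber in the frame of green_dock between 0.001 and 0.0065 m and horizontal distance between light_block and red_dock below 0.014 m and z of light_block in the frame of red_dock between 0.001 and 0.0065 m and horizontal distance between massage_head and yellow_dock below 0.014 m and z of massage_head in the frame of yellow_dock between 0.001 and 0.0065 m and angle between the x axis of scrubber and the x axis of green_dock, either way round below 0.25 rad and (angle between the x axis of light_block and the x axis of red_dock, either way round below 0.25 rad or angle between the x axis of light_block and the y axis of red_dock, either way round below 0.25 rad)); the robot touches nothing.
It fails at once if the serum bottle is pushed more than 20 mm or tipped (distance of serum_bottle from where it was at the start of the episode above 0.02 m or angle between serum_bottle's own z axis and vertical above 0.3 rad).
It fails at once if the plant pot is pushed more than 20 mm or tipped (distance of plant_pot from where it was at the start of the episode above 0.02 m or angle between plant_pot's own z axis and vertical above 0.3 rad).
It also fails if it takes over 112 s, if anything falls off the work surface, if the arm or the gripper's body presses on something with over 40 N, if the wrist force passes 120 N, or if a joint passes its speed limit or range.

## Working session

There is one attempt and no reset: what is moved stays moved. The work goes in short steps, Python scripts to look and compute and a tool call to move; the robot and the scene stay as the last step left them, time stands still between calls to the robot, and variables do not carry over. Pictures are saved under pics/ and viewed, and the job is handed in when it is done.

Besides the shell and the picture viewer there is one more tool, called after "Call:" in YAML: its name, and indented under it one key for each argument. drive_tool: Moves the arm, as the interface text tells. Its arguments: {"type":"object","properties":{"motion":{"type":"string"}},"required":["motion"]}

```bash
ls; mkdir -p pics; python3 - <<'E'
from rig import ctrl
import cv2, json
o=ctrl.get_obs(); print({k:(v if not hasattr(v,'round') else v) for k,v in o.items()})
for n in ["scene","side"]:
    d=ctrl.get_image(n); cv2.imwrite(f"pics/{n}0.png",d["img"][:,:,::-1]); print(n,d["fx"],d["cx"],d["world_from_camera"])
E
```

```text
pics
{'time_s': 0.0, 'qpos': array([-1.21766384,  0.31175288,  0.0139842 ,  1.51308651, -0.00436967,
        1.31921083, -0.0272058 ]), 'joint_velocities': array([ 0.00122062,  0.0004253 , -0.00012378, -0.0020685 , -0.00026675,
       -0.00061084, -0.00160809]), 'joint_torque': array([ 6.52681392e-04, -3.79908478e+01,  1.45921949e-01, -2.30592173e+01,
        1.20545947e-02,  1.33412902e-02,  7.30717971e-06]), 'position': array([0.21126743, 0.50699465, 0.23019426]), 'ee_rot': array([-1.76022595e-04,  1.96094176e-01,  9.80584316e-01, -1.20085062e-03]), 'wrist_force': array([ 0.07960271, -0.00231779, -0.90619434]), 'torque': array([ 0.02612333, -0.00653389,  0.03825605]), 'gripper_width': 0.08540976398481481}
scene 584.7016287141136 312.39043507293695 [[ 0.34724385  0.57764049 -0.73875109  1.51939878]
 [ 0.93772712 -0.20593103  0.27975035 -0.35052203]
 [ 0.00946336 -0.78988852 -0.61317744  0.87027505]
 [ 0.          0.          0.          1.        ]]
side 623.6022456981601 310.4338202883932 [[-0.03628917 -0.66058124  0.749877   -0.78222191]
 [-0.9993394   0.02546156 -0.02593195  0.02973837]
 [-0.00196288 -0.75032269 -0.66106884  1.2063262 ]
 [ 0.          0.          0.          1.        ]]
```

View pics/scene0.png

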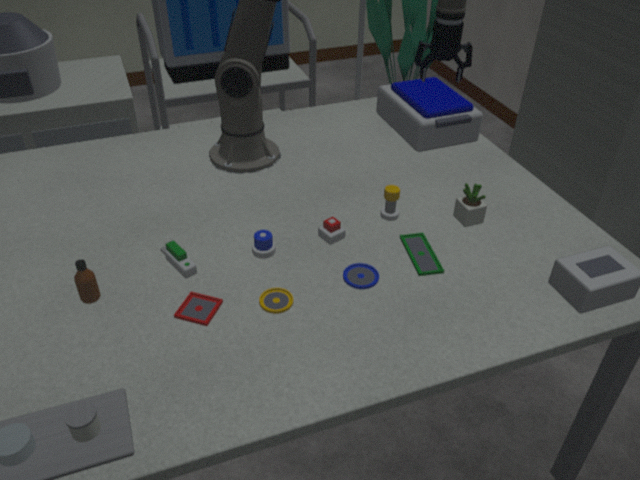

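View pics/side0.png

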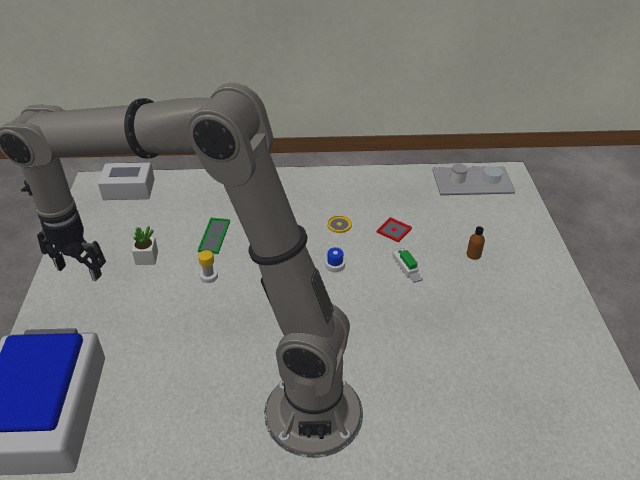

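The scene view shows everything: scrubber at (180,258), blue head (263,243), red block (332,229), yellow (391,203). The docks are red (199,308), yellow (276,300), blue (361,276) and green (421,254). I'll measure these by colour and depth.

```bash
cat > h.py <<'E'
from rig import ctrl
import cv2, numpy as np
def cloud(d):
    Z=d["depth"]; v,u=np.mgrid[:Z.shape[0],:Z.shape[1]]
    P=np.stack([(u-d["cx"])/d["fx"]*Z,(v-d["cy"])/d["fy"]*Z,Z,np.ones_like(Z)],-1)
    return (P@d["world_from_camera"].T)[...,:3]
HUE=dict(red=[(0,8),(172,180)],yellow=[(18,34)],green=[(45,85)],blue=[(105,130)])
def mask(img,c,s=110,vmin=60):
    h=cv2.cvtColor(img,cv2.COLOR_RGB2HSV); m=np.zeros(h.shape[:2],bool)
    for a,b in HUE[c]: m|=(h[...,0]>=a)&(h[...,0]<=b)
    return m&(h[...,1]>s)&(h[...,2]>vmin)
def rect(xy):
    (c,s,a)=cv2.minAreaRect((xy*1000).astype(np.float32)); 
    if s[0]<s[1]: s=(s[1],s[0]); a+=90
    return np.round(c,1),np.round(s,1),round((a+90)%180-90,1)
def ray_plane(d,uv,z):
    uv=np.atleast_2d(uv).astype(float)
    r=np.c_[(uv[:,0]-d["cx"])/d["fx"],(uv[:,1]-d["cy"])/d["fy"],np.ones(len(uv))]@d["world_from_camera"][:3,:3].T
    o=d["world_from_camera"][:3,3]
    return o+r*((z-o[2])/r[:,2])[:,None]
E
python3 - <<'E'
from h import *
for n in ["scene","side"]:
    d=ctrl.get_image(n); P=cloud(d)
    for c in HUE:
        k,L,st,_=cv2.connectedComponentsWithStats(mask(d["img"],c).astype(np.uint8))
        for i in range(1,k):
            if st[i,4]<25: continue
            p=P[L==i]; p=p[(d["depth"][L==i]>0)]
            if len(p)<20 or not(0.25<p[:,0].mean()<0.9): continue
            zt=np.percentile(p[:,2],90); 
            q=p if zt<.025 else p[p[:,2]>zt-.008]
            print(n,c,st[i,:5],"z",np.round(np.percentile(p[:,2],[5,50,95])*1000,1),"mean",np.round(q.mean(0)*1000,1),"rect",*rect(q[:,:2]))
for n in "cleansing_head scrubber light_block massage_head blue_dock green_dock red_dock yellow_dock serum_bottle plant_pot".split():
    d=ctrl.get_image("scene")
    r=ctrl.tip_of("scene",n)
    if r: print(n,r[0]["xy"],round(r[0]["score"],2),np.round(ray_plane(d,r[0]["xy"],0.)*1000,1))
E
```

```text
scene red [324 217  16  15 138] z [34.1 45.2 50.7] mean [473.7  94.5  47.6] rect [469.5  94.4] [35.1 29.6] 15.7
scene red [174 292  48  33 497] z [ 2.4  6.7 11.1] mean [ 610.  -260.7    6.7] rect [ 609.5 -260. ] [81.9 78.3] -38.0
scene red [195 306   8   5  34] z [3.1 5.6 7.5] mean [ 609.4 -260.2    5.6] rect [ 609.8 -261.1] [17.4 14.4] -36.7
scene yellow [385 185  15  16 210] z [62.5 81.6 87.5] mean [440.  267.9  84.6] rect [438.6 268.7] [38.7 35. ] -25.8
scene yellow [259 288  34  25 343] z [ 2.7  6.7 11.3] mean [ 641.3 -100.3    6.9] rect [ 641.6 -100.2] [72.8 71.2] 27.0
scene yellow [273 298   7   5  32] z [2.8 5.8 8.3] mean [641.5 -99.8   5.7] rect [642.6 -99.9] [17.5 12.8] -17.4
scene green [401 233  43  41 382] z [ 3.4  7.8 12.2] mean [606.3 270.3   7.7] rect [604.  269.1] [150.3  60.9] -9.9
scene green [167 241  19  16 155] z [44.4 48.  51.1] mean [ 449.4 -273.9   48. ] rect [ 446.2 -274.6] [59.4 21.4] 19.9
scene blue [254 230  18  20 287] z [26.  47.3 52.7] mean [472.  -77.4  50.1] rect [470.6 -77. ] [44.3 40.5] -6.2
scene blue [343 263  36  26 328] z [ 2.7  7.1 11.4] mean [
[... 816 characters left out ...]
 47.7] rect [ 438.6 -278.2] [63.5 25.3] 19.5
side blue [328 247  15  19 230] z [22.3 46.6 54.2] mean [463.1 -79.7  50.1] rect [464.7 -80.1] [43.1 42.7] -38.1
cleansing_head [259.2, 255.0] 0.8 [[476.3 -89.1   0. ]]
scrubber [174.1, 261.9] 0.9 [[ 434.4 -281.6    0. ]]
light_block [259.9, 255.4] 0.73 [[478.3 -88.    0. ]]
massage_head [390.1, 211.1] 0.78 [[416.4 282.9  -0. ]]
blue_dock [359.2, 279.3] 0.56 [[634.8  97.9   0. ]]
green_dock [419.1, 256.6] 0.73 [[608.6 263.8   0. ]]
red_dock [201.1, 310.8] 0.86 [[ 614.  -255.9   -0. ]]
yellow_dock [276.6, 304.7] 0.67 [[ 650.1 -101.2    0. ]]
serum_bottle [88.0, 300.0] 0.65 [[ 500.  -476.4    0. ]]
plant_pot [468.7, 221.1] 0.85 [[524.  452.7   0. ]]
```

Call:
drive_tool:
  motion: "1 -0.037 -0.017 0 0 0 0; 1 -0.037 -0.017 0 0 0 0; 1 -0.037 -0.017 0 0 0 0; 1 -0.037 -0.017 0 0 0 0; 1 -0.037 -0.017 0 0 0 0; 1 -0.037 -0.017 0 0 0 0; 1 -0.037 -0.017 0 0 0 0; 1 0 0 0 0 0 0"

```text
time_s: 1.87
position: [0.4095, 0.2955, 0.2296]
ee_rot: [-0.0, 0.189, 0.982, 0.002]
wrist_force: [1.2, -0.8, 0.4]
gripper_width: 0.0855
```

```bash
cat >> h.py <<'E'
from scipy.spatial.transform import Rotation as Ro
def pose():
    o=ctrl.get_obs(); q=o["ee_rot"]; return o["position"],Ro.from_quat([q[1],q[2],q[3],q[0]]).as_matrix(),o
def to(x,y,z,jaw=None):
    """deltas in tool axes to reach world x,y,z (mm); jaw = wanted world angle of tool y (deg)"""
    p,R,o=pose(); w=np.array([x,y,z])/1000-p
    print("t",round(o["time_s"],2),"pos",np.round(p*1000,1),"dTool mm",np.round(R.T@w*1000,1),"down err deg",np.round(np.degrees(np.arccos(-R[2,2])),2), "jaw",round(np.degrees(np.arctan2(R[1,1],R[0,1])),1), "w",round(o["gripper_width"]*1000,1),"F",np.round(o["wrist_force"],1))
    if jaw is not None:
        a=np.degrees(np.arctan2(R[1,1],R[0,1])); e=(jaw-a+90)%180-90
        print("rz needed",round(-e,1))
def look(n,save=None):
    d=ctrl.get_image(n); P=cloud(d)
    if save: cv2.imwrite(f"pics/{save}.png",d["img"][:,:,::-1])
    for c in HUE:
        k,L,st,_=cv2.connectedComponentsWithStats(mask(d["img"],c).astype(np.uint8))
        for i in range(1,k):
            if st[i,4]<60: continue
            p=P[L==i]; p=p[(d["depth"][L==i]>0)]
            if len(p)<40: continue
            zt=np.percentile(p[:,2],90); q=p if zt<.025 else p[p[:,2]>zt-.006]
            if np.ptp(q[:,0])<.012: continue
            print(n,c,st[i,:5],"z",np.round(np.percentile(p[:,2],[5,50,95])*1000,1),"mean",np.round(q.mean(0)*1000,1),"rect",*rect(q[:,:2]))
    return d,P
E
python3 - <<'E'
from h import *
look("wrist","w1"); to(435,267,150)
E
```

```text
wrist red [163 296  43  39 623] z [30.3 46.  47.7] mean [460.2  96.4  47.2] rect [424.8 161.1] [189.7  27.6] -61.3
wrist red [  4 430  28  38 444] z [-0.2  4.9  8.5] mean [ 573.8 -270.9    6.3] rect [477.1 -51.8] [609.1  32.9] -66.7
wrist yellow [ 290  226   41   46 1482] z [67.  82.6 83.9] mean [431.7 269.6  82.6] rect [432.5 269.1] [38.1 38.1] 64.3
wrist yellow [124 432  38  30 355] z [1.9 5.2 8.6] mean [657.9 -93.2   9.3] rect [543.5  61.3] [466.5  38.3] -54.5
wrist yellow [131 437  11   8  64] z [  2.6   3.8 249.2] mean [624.7 -80.1  22. ] rect [521.6  67.2] [427.4  12.3] -54.8
wrist green [516 263  28  25 166] z [78.2 85.5 88.3] mean [534.  456.6  86.3] rect [534.2 456.3] [25.5  6.4] 32.9
wrist green [ 329  292   64  100 1762] z [2.  3.8 8.6] mean [600.3 268.1   5. ] rect [602.7 267.4] [147.9  59.3] -9.8
wrist green [356 338  12  10  98] z [2.5 3.9 4.9] mean [602.2 267.4   3.8] rect [602.3 267.2] [15.3 14.6] -19.2
wrist blue [  34  337   55   45 1558] z [21.4 47.2 49.7] mean [463.6 -74.4  48.4] rect [464.6 -76.6] [43.8 42.2] -63.5
wrist blue [ 226  369   59   50 1062] z [1.3 4.2 8.3] mean [625.6 100.5   4.8] rect [626.6  99.1] [84.5 82.1] 70.5
wrist blue [250 390  12  10  90] z [2.6 3.7 4.9] mean [627.7 100.9   3.7] rect [627.7 100.4] [15.7 15.3] -23.3
t 1.92 pos [406.4 299.3 229.6] dTool mm [-38.8 -19.9  79.3] down err deg 0.43 jaw 68.4 w 85.2 F [-0.6 -0.2  0.1]
```

View pics/w1.png

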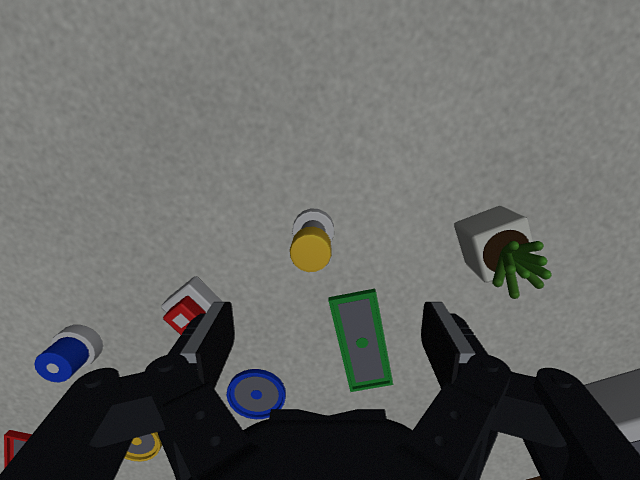

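The wrist view is clear: yellow head at (311,250) with its top at z of about 83 mm, green dock dot at (362,342), blue dock dot at (256,395). Moving above the yellow applicator.

Call:
drive_tool:
  motion: "1 -0.036 -0.019 0 0 0 0; 1 0 0 0.04 0 0 0; 1 0 0 0.04 0 0 0; 1 0 0 0.03 0 0 0; 1 0 0 0 0 0 0; 1 0 0 0 0 0 0"

```text
time_s: 2.42
position: [0.4308, 0.2796, 0.1199]
ee_rot: [0.0, 0.186, 0.983, 0.009]
wrist_force: [0.6, 0.6, 1.1]
gripper_width: 0.0856
```

```bash
python3 - <<'E'
from h import *
look("wrist","w2"); to(433,268.5,50)
E
```

```text
wrist red [  97  334   65   40 1185] z [29.1 44.3 47.5] mean [457.2 102.2  46.7] rect [435.3 157.4] [164.   28.2] -66.5
wrist yellow [ 279  238   65   72 3605] z [65.8 82.6 83.8] mean [431.3 269.6  82.6] rect [432.7 269.2] [38.5 38.3] -89.4
wrist green [603 293  29  57 559] z [ 76.7  89.  100. ] mean [523.5 425.8  97. ] rect [528.1 429.4] [32.4  8.8] 30.3
wrist green [ 335  325   81  105 2160] z [2.1 3.8 8.5] mean [577.7 275.4   5.1] rect [593.6 269. ] [130.3  59.7] -9.8
wrist green [370 384  17  14 172] z [2.8 3.8 4.8] mean [602.4 267.5   3.8] rect [602.  267.1] [15.9 15.5] -55.8
t 2.47 pos [430.1 279.7 119.8] dTool mm [ -7.  -10.6  69.6] down err deg 0.98 jaw 68.6 w 85.1 F [-1.1  0.1  0. ]
```

```bash
cat >> h.py <<'E'
def to(x,y,z,jaw=None):
    p,R,o=pose(); w=np.array([x,y,z])/1000-p
    a=np.degrees(np.arctan2(R[1,1],R[0,1])); b=a if jaw is None else a+(jaw-a+90)%180-90
    b_=np.radians(b); yd=np.array([np.cos(b_),np.sin(b_),0]); zd=np.array([0,0,-1.]); Rd=np.c_[np.cross(yd,zd),yd,zd]
    rv=np.degrees(Ro.from_matrix(R.T@Rd).as_rotvec())
    print("t",round(o["time_s"],2),"pos",np.round(p*1000,1),"dTool mm",np.round(R.T@w*1000,1),"rot deg",np.round(rv,1),"jaw",round(a,1),"w",round(o["gripper_width"]*1000,1),"F",np.round(o["wrist_force"],1),"j",np.round(o["qpos"],2))
E
python3 - <<'E'
from h import *
to(433,269,50); to(433,269,50)
E
```

```text
t 2.47 pos [430.1 279.7 119.8] dTool mm [ -6.8 -10.1  69.7] rot deg [ 1.  -0.2  0. ] jaw 68.6 w 85.1 F [-1.1  0.1  0. ] j [-0.76  0.32  0.2   1.79 -0.09  1.02  0.67]
t 2.47 pos [430.1 279.7 119.8] dTool mm [ -6.8 -10.1  69.7] rot deg [ 1.  -0.2  0. ] jaw 68.6 w 85.1 F [-1.1  0.1  0. ] j [-0.76  0.32  0.2   1.79 -0.09  1.02  0.67]
```

Call:
drive_tool:
  motion: "1 -0.007 -0.010 0 1 0 0; 1 0 0 0.01 0 0 0; 1 0 0 0 0 0 0"

```text
time_s: 2.72
position: [0.4353, 0.2705, 0.1141]
ee_rot: [0.001, 0.184, 0.983, 0.003]
wrist_force: [-1.4, -0.0, -0.5]
gripper_width: 0.0853
```

```bash
python3 - <<'E'
from h import *
to(433,269,50)
E
```

```text
t 2.72 pos [435.3 270.5 114.1] dTool mm [ 1.7 -2.6 64.1] rot deg [ 0.3  0.1 -0. ] jaw 68.8 w 85.3 F [-1.4 -0.  -0.5] j [-0.75  0.33  0.2   1.8  -0.08  1.02  0.68]
```

Call:
drive_tool:
  motion: "1 0.002 -0.003 0.025 0 0 0; 1 0 0 0.025 0 0 0; 1 0 0 0.014 0 0 0; 1 0 0 0 0 0 0"

```text
time_s: 3.05
position: [0.4386, 0.2725, 0.0544]
ee_rot: [0.007, 0.184, 0.983, 0.009]
wrist_force: [1.0, 0.1, 0.2]
gripper_width: 0.0853
```

```bash
python3 - <<'E'
from h import *
look("wrist","w3");to(433,269,50)
E
```

```text
wrist yellow [ 268  265   96  107 7997] z [64.7 82.5 83.7] mean [430.7 269.8  82.5] rect [432.6 268.8] [39.  38.8] -64.7
wrist green [ 343  365   88   55 1408] z [2.2 7.2 8.6] mean [547.6 280.3   5.6] rect [557.3 275.3] [59.6 56.5] 80.3
t 3.1 pos [439.5 273.   55.6] dTool mm [ 4.7 -6.2  5.5] rot deg [ 1.2  0.7 -0. ] jaw 68.8 w 85.3 F [0.8 0.3 0.2] j [-0.74  0.4   0.19  1.86 -0.1   0.86  0.7 ]
```

View pics/w3.png

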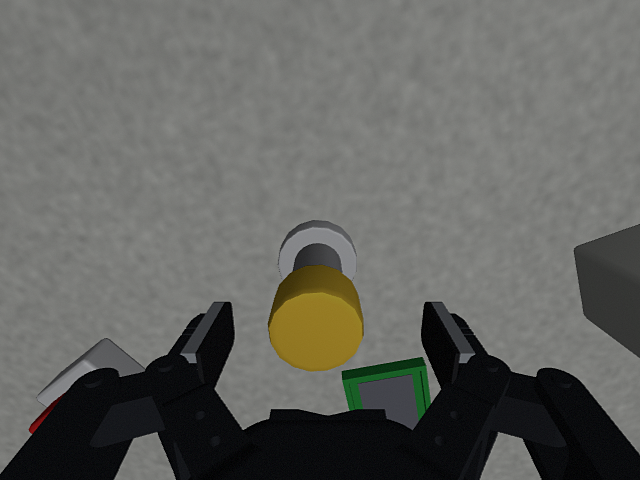

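The yellow head sits between the pads, top centred at (316,325). A small correction first, then I'll close.

Call:
drive_tool:
  motion: "1 0.005 -0.006 0.005 1.2 0.7 0; 1 0 0 0 0 0 0; 1 0 0 0 0 0 0"

```text
time_s: 3.35
position: [0.4348, 0.2707, 0.0537]
ee_rot: [0.001, 0.184, 0.983, 0.002]
wrist_force: [0.3, 1.2, 0.6]
gripper_width: 0.0854
```

```bash
python3 - <<'E'
from h import *
to(433,269,50)
E
```

```text
t 3.35 pos [434.8 270.7  53.7] dTool mm [ 1.1 -2.3  3.7] rot deg [ 0.2  0.1 -0. ] jaw 68.8 w 85.4 F [0.3 1.2 0.6] j [-0.74  0.41  0.19  1.86 -0.1   0.88  0.7 ]
```

Call:
drive_tool:
  motion: "1 0.001 -0.002 0.004 0 0 0; -1 0 0 0 0 0 0; -1 0 0 0 0 0 0; -1 0 0 0 0 0 0; -1 0 0 0 0 0 0; -1 0 0 0 0 0 0; -1 0 0 0 0 0 0; -1 0 0 0 0 0 0"

```text
time_s: 4.02
position: [0.4347, 0.2701, 0.0523]
ee_rot: [0.003, 0.184, 0.983, 0.004]
wrist_force: [-0.4, 0.7, -0.2]
gripper_width: 0.0386
```

```bash
python3 - <<'E'
from h import *
look("wrist","w4");to(433,269,50)
E
```

```text
wrist red [  36  386   76   64 1791] z [29.3 44.7 47.5] mean [455.3  97.1  46.2] rect [436.2 149.2] [153.3  17.3] -68.8
wrist yellow [ 280  272   96  109 8232] z [64.6 82.8 84. ] mean [431.1 271.1  82.8] rect [433.3 270.4] [39.  38.9] 26.7
wrist green [348 381  35  29 468] z [2.3 7.3 8.6] mean [537.3 256.8   5.8] rect [541.5 260. ] [30.1 24.1] -10.1
wrist green [429 406  14  51 362] z [2.4 7.6 8.7] mean [588.2 296.8   8.8] rect [521.5 299.1] [190.9  11.9] -2.4
t 4.07 pos [434.7 270.2  52.3] dTool mm [ 1.2 -1.7  2.3] rot deg [ 0.5  0.3 -0. ] jaw 68.8 w 38.6 F [-0.8  0.3 -0.7] j [-0.74  0.41  0.19  1.86 -0.1   0.87  0.7 ]
```

Call:
drive_tool:
  motion: "-1 0 0 -0.04 0 0 0; -1 0 0 -0.04 0 0 0; -1 0 0 -0.03 0 0 0; -1 -0.03 -0.025 0 0 0 0; -1 -0.03 -0.025 0 0 0 0; -1 -0.03 -0.025 0 0 0 0; -1 -0.03 -0.025 0 0 0 0; -1 -0.03 -0.025 0 0 0 0"

```text
time_s: 4.73
position: [0.5256, 0.1089, 0.1633]
ee_rot: [-0.001, 0.169, 0.986, 0.005]
wrist_force: [0.4, 0.6, -2.3]
gripper_width: 0.0387
```

Call:
drive_tool:
  motion: "-1 -0.03 -0.025 0 0 0 0; -1 -0.03 -0.025 0 0 0 0; -1 -0.03 -0.025 0 0 0 0; -1 -0.02 -0.017 0 0 0 0; -1 0 0 0 0 0 0; -1 0 0 0 0 0 0"

```text
time_s: 5.23
position: [0.6025, -0.035, 0.1588]
ee_rot: [-0.001, 0.177, 0.984, 0.0]
wrist_force: [-0.1, 0.8, -1.8]
gripper_width: 0.0388
```

```bash
python3 - <<'E'
from h import *
look("wrist","w5");to(640,-102,150)
E
```

```text
wrist red [  75  253   90   89 2992] z [1.5 5.  8.7] mean [ 604.9 -262.3    5.2] rect [ 608.7 -267.2] [86.3 83.2] -38.8
wrist red [111 292  16  14 181] z [2.7 4.  4.8] mean [ 607.3 -262.4    3.9] rect [ 607.2 -262.2] [15.7 15.1] -27.2
wrist yellow [ 239  239   54   64 1022] z [2.  4.2 8.6] mean [ 622.6 -114.7    6.7] rect [ 615.1 -103. ] [115.   37.3] -44.4
wrist yellow [269 268  17  15 199] z [2.8 3.8 4.9] mean [ 639.3 -102.1    3.8] rect [ 639.4 -102. ] [15.9 15.7] -60.6
wrist yellow [ 280  272   96  109 8255] z [171.  189.3 190.5] mean [599.2 -33.9 189.3] rect [601.2 -34.7] [39.7 38.5] -39.7
wrist green [628  81  12 109 585] z [2.7 7.7 9.1] mean [637.  234.8   7. ] rect [625.9 235.9] [90.  14.7] -4.0
wrist blue [ 170   43   72   69 3386] z [33.3 48.9 50.2] mean [465.4 -76.8  49. ] rect [465.4 -77.5] [43.  42.6] 13.7
wrist blue [ 434  148   92   90 2712] z [2.1 4.2 8.6] mean [627.8 102.3   5.2] rect [628.2 100.7] [81.3 80.3] 26.6
wrist blue [469 186  18  17 250] z [2.7 4.  5. ] mean [628.2 100.8   3.9] rect [628.2 100.7] [16.1 14.9] 68.4
t 5.28 pos [602.2 -35.8 158.8] dTool mm [-58.5 -48.9   8.7] rot deg [-0.1 -0.1 -0. ] jaw 69.6 w 38.8 F [ 0.1 -1.6 -1.1] j [-0.21  0.48  0.35  1.48 -0.17  1.22  1.38]
```

View pics/w5.png

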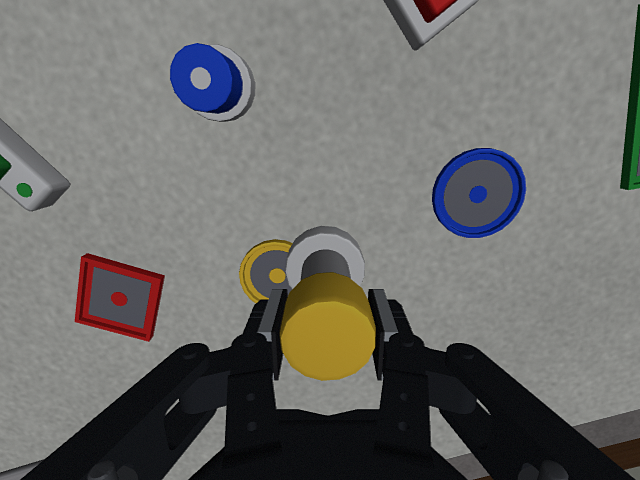

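The held applicator hangs upright. The dock dots are at yellow (277,276), red (119,298) and blue (478,194). The yellow dock measures (639,-102) mm.

Call:
drive_tool:
  motion: "-1 -0.029 -0.025 0 0 0 0; -1 -0.028 -0.024 0 0 0 0; -1 0 0 0.03 0 0 0; -1 0 0 0.02 0 0 0; -1 0 0 0 0 0 0; -1 0 0 0 0 0 0"

```text
time_s: 5.78
position: [0.638, -0.0889, 0.1055]
ee_rot: [-0.004, 0.168, 0.986, 0.004]
wrist_force: [-1.2, 0.2, -1.5]
gripper_width: 0.0388
```

```bash
python3 - <<'E'
from h import *
to(640,-103,58); look("wrist")
E
```

```text
t 5.78 pos [638.  -88.9 105.5] dTool mm [ -7.  -13.   47.3] rot deg [ 0.4 -0.5  0. ] jaw 70.6 w 38.8 F [-1.2  0.2 -1.5] j [-0.1   0.61  0.34  1.41 -0.22  1.17  1.51]
wrist red [  53  213  116  115 4884] z [1.6 4.9 8.7] mean [ 604.6 -262.5    5.2] rect [ 608.2 -266.7] [84.5 83.5] -38.6
wrist red [100 264  21  18 298] z [3.1 3.9 5. ] mean [ 607.4 -262.4    4. ] rect [ 607.3 -262.3] [16.4 15.4] 83.4
wrist yellow [ 264  198   95   85 2014] z [2.1 4.4 8.6] mean [ 623.1 -104.9    5.3] rect [ 629.5 -105.7] [76.6 52.4] -78.8
wrist yellow [ 280  272   96  109 8237] z [117.9 135.9 137.1] mean [634.8 -88.1 135.9] rect [637.1 -88.8] [39.3 38.6] -18.0
wrist blue [ 518   79  119  120 4394] z [2.1 4.3 8.7] mean [627.8 103.6   5.3] rect [628.3 100.5] [81.3 81.3] -87.1
wrist blue [562 130  24  24 426] z [2.9 4.  5. ] mean [628.4 100.8   4. ] rect [628.6 101. ] [16.4 16. ] 21.7
```

Call:
drive_tool:
  motion: "-1 -0.007 -0.013 0.01 0.4 -0.5 0; -1 0 0 0.01 0 0 0; -1 0 0 0 0 0 0; -1 0 0 0 0 0 0"

```text
time_s: 6.17
position: [0.6422, -0.1004, 0.0874]
ee_rot: [0.003, 0.165, 0.986, 0.001]
wrist_force: [-0.1, -0.4, -1.6]
gripper_width: 0.0384
```

```bash
python3 - <<'E'
from h import *
to(640,-102.5,58)
E
```

```text
t 6.17 pos [ 642.2 -100.4   87.4] dTool mm [ 1.6 -2.7 29.3] rot deg [ 0.1  0.3 -0. ] jaw 71.0 w 38.4 F [-0.1 -0.4 -1.6] j [-0.09  0.63  0.34  1.42 -0.22  1.12  1.53]
```

Call:
drive_tool:
  motion: "-1 0.002 -0.003 0.015 0 0 0; -1 0 0 0.012 0 0 0; -1 0 0 0 0 0 0; -1 0 0 0 0 0 0"

```text
time_s: 6.5
position: [0.6412, -0.1018, 0.0614]
ee_rot: [0.005, 0.164, 0.986, 0.001]
wrist_force: [0.6, 0.4, -1.9]
gripper_width: 0.0388
```

```bash
python3 - <<'E'
from h import *
to(640,-102.5,57); look("wrist","w6")
E
```

```text
t 6.5 pos [ 641.2 -101.8   61.4] dTool mm [ 1.  -1.   4.4] rot deg [ 0.3  0.5 -0. ] jaw 71.1 w 38.8 F [ 0.6  0.4 -1.9] j [-0.08  0.65  0.33  1.46 -0.23  1.06  1.54]
wrist red [  17  215  137  136 7110] z [1.5 5.1 8.6] mean [ 603.9 -262.4    5.2] rect [ 608.4 -267.9] [86.4 84.9] -39.0
wrist red [ 72 276  25  22 422] z [3.  4.  5.1] mean [ 607.4 -262.3    4. ] rect [ 607.6 -262.5] [16.9 15.8] 73.8
wrist yellow [  269   200   115   181 11649] z [ 2.7 90.8 92.9] mean [ 637.5 -100.8   91.8] rect [ 639.4 -101.5] [39.  38.7] -40.8
wrist blue [ 586   64   54  139 2281] z [2.2 6.7 8.8] mean [626.8  75.3   5.6] rect [627.4  76.8] [78.2 34.8] -1.2
```

Call:
drive_tool:
  motion: "-1 0 0 0.004 0.3 0.5 0; -1 0 0 0 0 0 0; -1 0 0 0.001 0 0 0; -1 0 0 0 0 0 0"

```text
time_s: 6.88
position: [0.6429, -0.1011, 0.0578]
ee_rot: [0.001, 0.164, 0.986, -0.0]
wrist_force: [-0.2, 0.8, -1.3]
gripper_width: 0.0387
```

```bash
python3 - <<'E'
from h import *
to(640,-102.5,57); look("wrist","w7")
E
```

```text
t 6.88 pos [ 642.9 -101.1   57.8] dTool mm [ 2.3 -2.2  0.8] rot deg [-0.   0.1  0. ] jaw 71.1 w 38.7 F [-0.2  0.8 -1.3] j [-0.08  0.66  0.33  1.45 -0.23  1.07  1.54]
wrist red [  11  215  140  138 7355] z [1.5 5.1 8.6] mean [ 604.  -262.3    5.2] rect [ 608.4 -267.7] [86.3 84.7] -38.7
wrist red [ 67 277  25  22 431] z [3.1 4.  5. ] mean [ 607.5 -262.3    4. ] rect [ 607.6 -262.5] [16.8 16.1] -47.3
wrist yellow [  266   199   118   182 11779] z [ 2.7 87.  89.3] mean [ 639.4 -100.1   88.2] rect [ 641.5 -100.8] [38.9 38.7] 5.1
wrist blue [ 590   65   50  139 2186] z [2.2 6.9 8.8] mean [626.7  74.    5.7] rect [627.2  75.7] [76.3 32.1] -1.8
```

Resting height would be about 87 mm and the top reads 88.2 mm, so it is 1.4 mm above the floor and 2 mm off centre. Lowering the last bit and releasing.

Call:
drive_tool:
  motion: "-1 0.002 -0.001 0.001 0 0 0; -1 0 0 0.001 0 0 0; 1 0 0 0 0 0 0; 1 0 0 0 0 0 0; 1 0 0 0 0 0 0; 1 0 0 0 0 0 0; 1 0 0 0 0 0 0; 1 0 0 0 0 0 0"

```text
time_s: 7.6
position: [0.6425, -0.1023, 0.0584]
ee_rot: [0.004, 0.164, 0.986, -0.0]
wrist_force: [0.6, 0.0, 0.1]
gripper_width: 0.0854
```

```bash
python3 - <<'E'
from h import *
to(640,-102.5,157); look("wrist","w8")
E
```

```text
t 7.6 pos [ 642.5 -102.3   58.4] dTool mm [  1.5  -1.  -98.6] rot deg [ 0.   0.4 -0. ] jaw 71.1 w 85.4 F [0.6 0.  0.1] j [-0.08  0.66  0.33  1.45 -0.23  1.06  1.54]
wrist red [  14  214  139  138 7274] z [1.5 5.1 8.7] mean [ 603.9 -262.4    5.2] rect [ 608.6 -267.8] [86.7 84.9] -38.2
wrist red [ 69 276  26  22 432] z [3. 4. 5.] mean [ 607.5 -262.3    4. ] rect [ 607.7 -262.8] [17.1 16.1] -79.0
wrist yellow [  268   199   117   175 11491] z [ 2.7 85.4 87.5] mean [ 637.2 -102.5   86.5] rect [ 639.4 -103. ] [39.4 38.6] 8.6
wrist blue [ 591   66   49  137 2107] z [2.2 6.8 8.7] mean [627.   73.7   5.6] rect [627.4  75.2] [75.6 31. ] -1.2
```

View pics/w8.png

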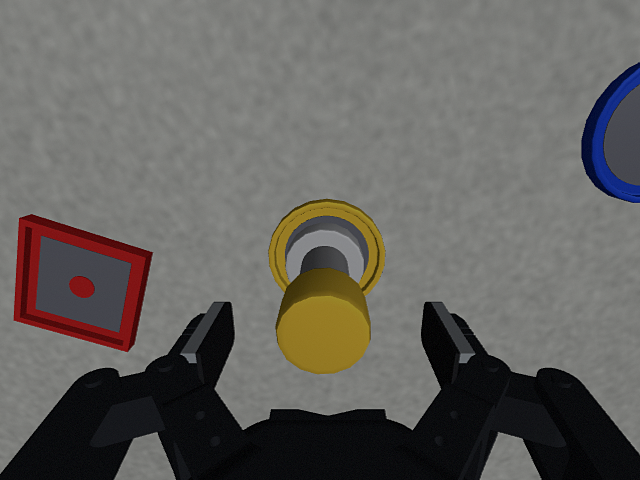

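Massage head is in its dock: foot inside the yellow rim, top at 86.5 mm, centre (639.4,-103). Next, the cleansing head.

Call:
drive_tool:
  motion: "1 0 0 -0.04 0 0 0; 1 0 0 -0.04 0 0 0; 1 0.03 -0.006 -0.02 0 0 0; 1 0.035 -0.007 0 0 0 0; 1 0.035 -0.007 0 0 0 0; 1 0.035 -0.007 0 0 0 0; 1 0.025 -0.005 0 0 0 0; 1 0 0 0 0 0 0"

```text
time_s: 8.32
position: [0.4747, -0.0802, 0.1596]
ee_rot: [0.004, 0.164, 0.986, -0.0]
wrist_force: [-1.1, 0.8, -1.6]
gripper_width: 0.0853
```

```bash
python3 - <<'E'
from h import *
to(465,-77.5,80); look("wrist","w9"); look("scene")
E
```

```text
t 8.32 pos [474.7 -80.2 159.6] dTool mm [10.7 -0.6 79.6] rot deg [ 0.   0.4 -0. ] jaw 71.1 w 85.3 F [-1.1  0.8 -1.6] j [-0.19  0.23  0.38  1.82 -0.09  1.1   1.47]
wrist red [ 518  119   54   57 1421] z [45.1 46.8 48. ] mean [464.7  93.3  46.7] rect [465.6  94.2] [31.6 31.5] -74.0
wrist red [221 350  33  63 737] z [1.2 4.  8.6] mean [ 618.  -233.     6.6] rect [ 549.1 -184.8] [265.4  27.5] -38.6
wrist yellow [ 324  330   68   58 1204] z [1.7 5.5 8.5] mean [629.2 -99.1   5.3] rect [ 637.2 -102.4] [73.7 70.1] 81.4
wrist yellow [342 387  42  25 771] z [63.2 73.2 83.3] mean [622.9 -99.6  80. ] rect [ 625.2 -100.5] [35.3 11.9] 77.8
wrist green [  61  231   78   66 2468] z [34.3 46.2 47.8] mean [ 439.9 -273.6   46.3] rect [ 440.8 -275.5] [58.8 25.1] 19.3
wrist blue [ 300  187   54   60 2192] z [35.7 48.8 50. ] mean [464.2 -77.5  48.9] rect [465.2 -77.8] [42.8 42.6] -53.0
wrist blue [ 506  261   83   74 1917] z [2.  4.5 8.5] mean [628.7 103.1   5.2] rect [628.  100.7] [81.6 80.6] 38.0
wrist blue [537 292  16  14 182] z [2.8 3.7 4.9] mean [628.2 100.8   3.8] rect [627.9 100.7] [16.9 15.5] 64.
[... 975 characters left out ...]
1  19  17 162] z [42.1 47.6 51.3] mean [ 448.8 -274.    48.1] rect [ 445.7 -274.5] [56.2 21.1] 19.0
scene blue [ 166    0   56   56 1730] z [101.9 186.  268.5] mean [-638.    -7.1  266.2] rect [-330.2  -62.4] [689.2 176.2] -11.5
scene blue [274   0   9  44 130] z [102.3 182.9 245. ] mean [-640.   316.2  241.4] rect [-639.3  315.5] [24.5 22.3] -17.1
scene blue [ 392   77   81   41 2017] z [110.8 123.8 127.6] mean [ 42.9 596.7 124.6] rect [ 35.2 598.5] [241.7 167.9] -0.3
scene blue [254 230  18  20 286] z [25.8 47.1 52.7] mean [471.7 -77.   50.3] rect [468.9 -76. ] [43.7 41. ] 35.5
scene blue [343 264  36  25 328] z [ 2.9  7.1 11.7] mean [631.  102.5   7.2] rect [631.  102.3] [82.4 79.3] -19.5
```

View pics/w9.png

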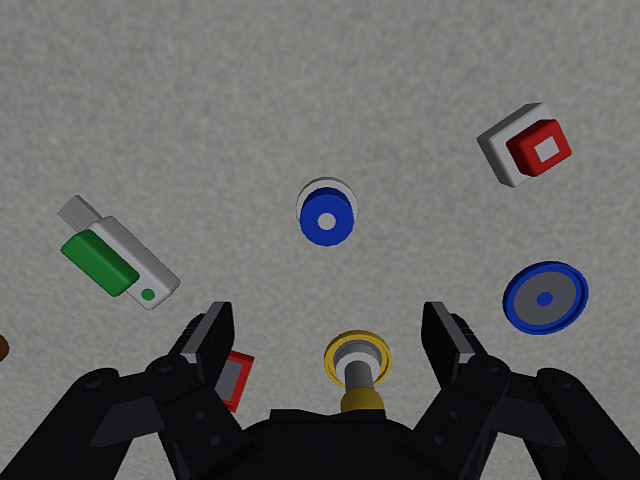

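Cleansing head at (326,217), measured (465,-78) mm. Light block measured (466,94) mm, yaw 16°. Scrubber (441,-275) mm, yaw 19°. Descending on the cleansing head.

Call:
drive_tool:
  motion: "1 0.01 0 0.03 0 0.4 0; 1 0 0 0.03 0 0 0; 1 0 0 0.03 0 0 0; 1 0 0 0 0 0 0; 1 0 0 0 0 0 0"

```text
time_s: 8.83
position: [0.4837, -0.0792, 0.072]
ee_rot: [0.013, 0.163, 0.987, -0.0]
wrist_force: [0.3, -0.1, -0.1]
gripper_width: 0.0852
```

```bash
python3 - <<'E'
from h import *
to(465.3,-77.8,22); look("wrist")
E
```

```text
t 8.83 pos [483.7 -79.2  72. ] dTool mm [19.2 -4.8 49.5] rot deg [ 0.2  1.5 -0. ] jaw 71.2 w 85.2 F [ 0.3 -0.1 -0.1] j [-0.17  0.34  0.36  1.92 -0.15  0.88  1.51]
wrist red [ 612  119   28   69 1210] z [44.8 46.6 47.8] mean [465.   82.3  46.5] rect [467.5  81.5] [33.2 13.9] -3.5
wrist red [122 437  53  39 752] z [2.3 4.6 8.3] mean [ 619.6 -293.8    6.8] rect [ 550.9 -223.5] [240.7  45.2] -43.3
wrist yellow [ 318  383   88   43 1281] z [1.  4.9 8.2] mean [616.5 -91.5   5.2] rect [563.3 -72.5] [167.6  72.9] -21.4
wrist green [   0  278   56   77 2481] z [32.1 43.4 47.5] mean [ 455.8 -265.    45.7] rect [ 453.5 -270.3] [31.8 24.7] 18.8
wrist blue [ 279  200   81   89 4844] z [32.4 48.8 49.9] mean [463.8 -77.3  48.8] rect [465.1 -77.9] [42.8 42.7] -75.6
wrist blue [ 560  297   80   94 1952] z [2.1 5.  8.4] mean [628.4  91.7   5.6] rect [572.3  72. ] [208.1  73.6] 25.3
wrist blue [600 337  23  18 306] z [2.9 3.8 4.8] mean [628.3 100.7   3.8] rect [628.6 101. ] [17.3 15.8] 42.4
```

Call:
drive_tool:
  motion: "1 0.019 -0.005 0 0.2 1.5 0; 1 0 0 0 0 0 0; 1 0 0 0.012 0 0.4 0; 1 0 0 0 0 0 0; 1 0 0 0 0 0 0"

```text
time_s: 9.3
position: [0.4677, -0.0786, 0.064]
ee_rot: [-0.0, 0.163, 0.987, 0.001]
wrist_force: [-0.1, -0.4, 0.6]
gripper_width: 0.0854
```

```bash
python3 - <<'E'
from h import *
to(465.3,-77.8,22)
E
```

```text
t 9.3 pos [467.7 -78.6  64. ] dTool mm [ 2.5 -0.1 42. ] rot deg [ 0.1 -0.   0. ] jaw 71.2 w 85.4 F [-0.1 -0.4  0.6] j [-0.16  0.34  0.36  1.95 -0.16  0.88  1.52]
```

Call:
drive_tool:
  motion: "1 0.005 0 0.015 0 0.5 0; 1 0.002 0 0.015 0 0.4 0; 1 0.002 0 0.012 0 0.4 0; 1 0 0 0 0 0 0; 1 0 0 0 0 0 0"

```text
time_s: 9.72
position: [0.4619, -0.0758, 0.0227]
ee_rot: [-0.008, 0.163, 0.987, 0.003]
wrist_force: [0.6, -0.0, 0.4]
gripper_width: 0.0852
```

```bash
python3 - <<'E'
from h import *
to(465.3,-77.8,22)
E
```

```text
t 9.72 pos [461.9 -75.8  22.7] dTool mm [-3.9 -0.8  0.6] rot deg [ 0.2 -1.   0. ] jaw 71.2 w 85.2 F [ 0.6 -0.   0.4] j [-0.14  0.41  0.34  1.98 -0.19  0.8   1.55]
```

Call:
drive_tool:
  motion: "1 -0.004 -0.001 0 0.2 -1 0; 1 0 0 0 0 0 0; -1 0 0 0 0 0 0; -1 0 0 0 0 0 0; -1 0 0 0 0 0 0; -1 0 0 0 0 0 0; -1 0 0 0 0 0 0; -1 0 0 0 0 0 0"

```text
time_s: 10.38
position: [0.4687, -0.0788, 0.0259]
ee_rot: [0.004, 0.163, 0.987, 0.0]
wrist_force: [0.0, 0.3, -1.2]
gripper_width: 0.0421
```

```bash
python3 - <<'E'
from h import *
to(465.3,-77.8,22); look("wrist","w10")
E
```

```text
t 10.38 pos [468.7 -78.8  25.9] dTool mm [ 3.6 -0.1  3.9] rot deg [ 0.1  0.5 -0. ] jaw 71.2 w 42.1 F [ 0.   0.3 -1.2] j [-0.15  0.4   0.34  1.99 -0.19  0.78  1.55]
wrist red [159 474  28   6  92] z [-1.3  0.3  2.7] mean [ 579.1 -234.6    1.5] rect [ 521.1 -185.1] [160.5  17.1] -38.9
wrist green [ 16 416  23  16 288] z [27.  27.9 28.7] mean [ 484.8 -260.5   27.9] rect [ 484.8 -260.5] [12.7 11.5] -66.2
wrist blue [ 277  253  102  117 8425] z [27.9 49.2 50.2] mean [463.6 -77.3  49.2] rect [465.8 -78.1] [43.3 43.1] -53.3
wrist blue [ 610  376   30   86 1014] z [2.3 7.  8.4] mean [627.6  70.4   5.8] rect [629.1  70.7] [75.4 22.2] -0.8
```

View pics/w10.png

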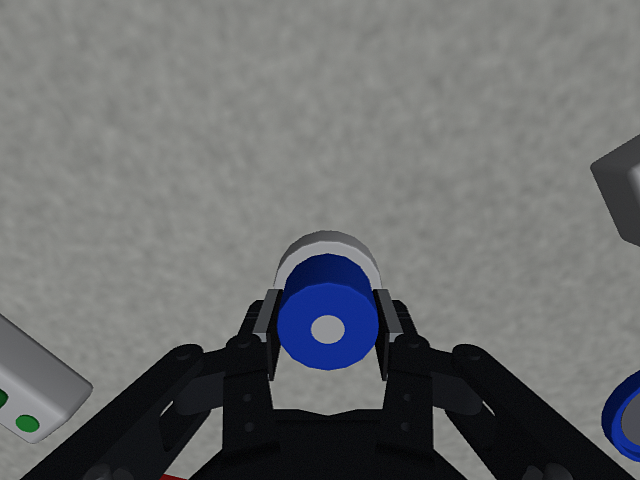

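The cleansing head is gripped at 42 mm width and centred between the pads at (328,328). Lifting and moving to the blue dock.

Call:
drive_tool:
  motion: "-1 0 0 -0.04 0 0 0; -1 0 0 -0.04 0 0 0; -1 -0.016 0.037 0 0 0 0; -1 -0.016 0.037 0 0 0 0; -1 -0.016 0.037 0 0 0 0; -1 -0.016 0.037 0 0 0 0; -1 -0.014 0.03 0 0 0 0; -1 0 0 0 0 0 0"

```text
time_s: 11.1
position: [0.6003, 0.0675, 0.1059]
ee_rot: [0.0, 0.168, 0.986, 0.001]
wrist_force: [0.5, 0.3, -1.0]
gripper_width: 0.0427
```

```bash
python3 - <<'E'
from h import *
to(631,100.2,60); look("wrist","w11")
E
```

```text
t 11.1 pos [600.3  67.5 105.9] dTool mm [-18.1  41.   46. ] rot deg [ 0.1 -0.   0. ] jaw 70.6 w 42.7 F [ 0.5  0.3 -1. ] j [-0.35  0.52  0.31  1.54 -0.17  1.1   1.23]
wrist red [ 252    0   79   63 2442] z [45.2 46.9 48.2] mean [470.2  93.5  46.8] rect [466.2  94.7] [31.9 31.5] -73.8
wrist red [   0  327   32   80 1460] z [0.2 5.  8.6] mean [ 623.9 -234.3    4.9] rect [ 628.4 -243.4] [90.2 27.4] -35.2
wrist yellow [ 113  299   90   57 1540] z [1.1 4.8 8.5] mean [621.4 -92.9   5.1] rect [ 626.9 -103.2] [82.2 50.4] 78.1
wrist yellow [  64  367   75   65 2258] z [63.6 83.3 87.4] mean [ 628.6 -102.3   86.6] rect [606.7 -52.6] [155.7  18.6] -66.7
wrist green [ 548   30   92  224 6146] z [2.1 4.  8.8] mean [597.2 269.    5.2] rect [602.9 267.4] [146.3  62. ] -9.6
wrist green [580 140  24  24 412] z [2.8 4.  5.1] mean [602.6 267.5   4. ] rect [602.6 267.3] [16.2 16.1] -76.5
wrist blue [ 335  204   97   96 2226] z [2.  4.  8.6] mean [621.6 117.5   5.3] rect [623.6 113.3] [81.4 54.8] 19.4
wrist blue [370 246  20  19 270] z [2.9 4.  5.2] mean [627.5 101.8   5.1] rect [613.4 100.2] [46.1 12.9] 9.3
wrist blue [ 277  253  102  117 8541] z [107.3 129.1 130.2] mean [595.4  69.  129.2] rect [597.4  68.3] [43.9 42.4] -19.3
```

View pics/w11.png

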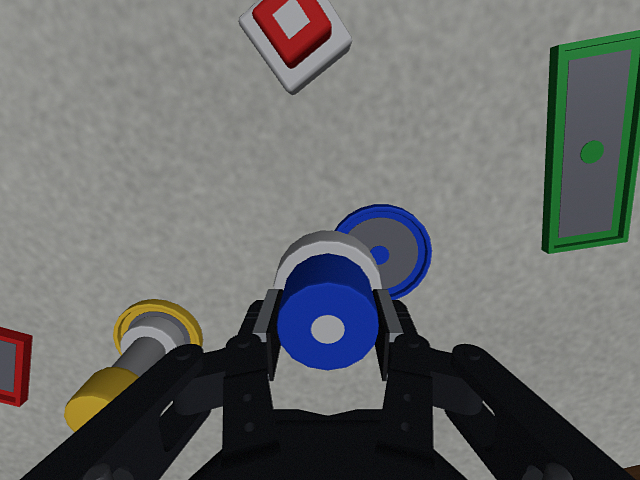

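The head hangs straight at (328,328), and the blue dock is up and to the right at (382,252). I'll make the remaining lateral shift, then lower.

Call:
drive_tool:
  motion: "-1 -0.01 0.022 0 0 0 0; -1 -0.008 0.019 0.01 0 0 0; -1 0 0 0.02 0 0 0; -1 0 0 0 0 0 0; -1 0 0 0 0 0 0"

```text
time_s: 11.57
position: [0.6255, 0.0934, 0.0716]
ee_rot: [-0.005, 0.171, 0.985, -0.004]
wrist_force: [1.1, 0.7, -1.5]
gripper_width: 0.0421
```

```bash
python3 - <<'E'
from h import *
to(631,100.2,30)
E
```

```text
t 11.57 pos [625.5  93.4  71.6] dTool mm [-3.3  8.7 41.5] rot deg [-0.5 -0.5 -0. ] jaw 70.3 w 42.1 F [ 1.1  0.7 -1.5] j [-0.37  0.62  0.3   1.48 -0.19  1.09  1.19]
```

Call:
drive_tool:
  motion: "-1 -0.003 0.009 0.012 -0.5 -0.5 0; -1 0 0 0.012 0 0 0; -1 0 0 0 0 0 0; -1 0 0 0 0 0 0"

```text
time_s: 11.9
position: [0.6294, 0.0951, 0.0485]
ee_rot: [-0.001, 0.174, 0.985, -0.002]
wrist_force: [0.0, -0.1, -1.0]
gripper_width: 0.0425
```

```bash
python3 - <<'E'
from h import *
to(631,100.2,30)
E
```

```text
t 11.9 pos [629.4  95.1  48.5] dTool mm [ 0.3  5.4 18.5] rot deg [-0.2 -0.  -0. ] jaw 70.0 w 42.5 F [ 0.  -0.1 -1. ] j [-0.37  0.65  0.29  1.49 -0.2   1.03  1.19]
```

Call:
drive_tool:
  motion: "-1 0 0.005 0.008 -0.2 0 0; -1 0 0.001 0.007 0 0 0; -1 0 0 0 0 0 0; -1 0 0 0 0 0 0"

```text
time_s: 12.23
position: [0.6321, 0.0987, 0.0343]
ee_rot: [0.001, 0.175, 0.985, -0.0]
wrist_force: [0.8, -0.2, -1.9]
gripper_width: 0.0422
```

```bash
python3 - <<'E'
from h import *
to(631,100.2,30); look("wrist","w12")
E
```

```text
t 12.23 pos [632.1  98.7  34.3] dTool mm [1.5 1.  4.3] rot deg [-0.   0.1  0. ] jaw 69.8 w 42.2 F [ 0.8 -0.2 -1.9] j [-0.37  0.67  0.29  1.5  -0.21  1.01  1.19]
wrist yellow [   0  332  104  100 3020] z [0.8 4.8 8.4] mean [636.2 -82.5   5. ] rect [644.2 -93.8] [81.3 58.5] -9.9
wrist green [ 567    0   73  267 4630] z [2.3 7.4 8.9] mean [615. 244.   6.] rect [610.6 256.9] [127.6  43.9] -9.4
wrist green [615 101  25  35 711] z [2.9 4.  5.1] mean [602.5 266.1   4. ] rect [602.5 265.6] [15.8 12.9] -7.6
wrist blue [ 256  199  147  101 4357] z [2.2 4.1 8.6] mean [610.5 107.8   5.3] rect [617.  103.5] [83.3 58.8] 72.1
wrist blue [ 277  253  102  117 8532] z [35.7 57.4 58.5] mean [627.1 100.3  57.4] rect [629.3  99.4] [43.7 42.5] -29.4
```

Call:
drive_tool:
  motion: "-1 0.001 0.001 0.003 0 0 0; -1 0 0 0.002 0 0 0; -1 0 0 0 0 0 0"

```text
time_s: 12.53
position: [0.6319, 0.1001, 0.0296]
ee_rot: [0.001, 0.175, 0.985, -0.0]
wrist_force: [0.4, -0.1, -1.5]
gripper_width: 0.0423
```

```bash
python3 - <<'E'
from h import *
to(631,100.2,30); look("wrist","w12")
E
```

```text
t 12.53 pos [631.9 100.1  29.6] dTool mm [ 0.9 -0.3 -0.4] rot deg [ 0.   0.2 -0. ] jaw 69.8 w 42.3 F [ 0.4 -0.1 -1.5] j [-0.37  0.67  0.29  1.5  -0.21  1.    1.19]
wrist yellow [   0  337   97  102 2946] z [0.7 4.9 8.3] mean [637.8 -80.8   5. ] rect [646.9 -91.7] [83.4 52.2] -15.8
wrist green [ 569    0   71  271 4715] z [2.2 7.4 8.9] mean [614.4 243.6   6. ] rect [610.7 255.2] [127.   40.9] -8.9
wrist green [620 102  20  35 564] z [3.  4.  5.1] mean [602.4 264.8   4. ] rect [602.2 263.9] [15.9 10.9] -5.2
wrist blue [ 252  202  150   98 4484] z [2.2 4.1 8.6] mean [609.7 107.4   5.3] rect [615.7 103.4] [83.6 56.5] 73.1
wrist blue [ 277  253  102  117 8536] z [31.1 52.8 53.8] mean [626.9 101.7  52.8] rect [629.2 101. ] [43.9 42.4] -20.1
```

Top at 52.8 mm, so it is on the floor and within 1 mm of the dock's centre. Releasing.

Call:
drive_tool:
  motion: "1 0 0 0 0 0 0; 1 0 0 0 0 0 0; 1 0 0 0 0 0 0; 1 0 0 0 0 0 0; 1 0 0 0 0 0 0; 1 0 0 0 0 0 0"

```text
time_s: 13.08
position: [0.6335, 0.1002, 0.0314]
ee_rot: [0.003, 0.175, 0.985, 0.0]
wrist_force: [0.3, 0.1, -0.4]
gripper_width: 0.0856
```

```bash
python3 - <<'E'
from h import *
to(466,94.5,120); look("wrist","w13")
E
```

```text
t 13.08 pos [633.5 100.2  31.4] dTool mm [154.8 -63.  -89.6] rot deg [ 0.1  0.3 -0. ] jaw 69.8 w 85.6 F [ 0.3  0.1 -0.4] j [-0.37  0.67  0.29  1.5  -0.21  1.    1.19]
wrist yellow [   0  333   91   48 1666] z [0.3 4.6 8.3] mean [619.1 -77.7   4.8] rect [621.4 -36.4] [143.9  43.4] -87.3
wrist green [ 567    0   73  267 4664] z [2.2 7.4 8.9] mean [615.6 243.7   6. ] rect [611.7 256.7] [126.   43.5] -9.7
wrist green [616  98  24  36 672] z [2.9 4.  5.1] mean [602.5 265.7   4. ] rect [602.4 265.3] [16.  12.2] -8.8
wrist blue [  252   199   148   165 13179] z [ 2.6 48.3 53.6] mean [626.9 101.9  52.7] rect [628.8 101. ] [43.2 42.8] -13.6
```

View pics/w13.png

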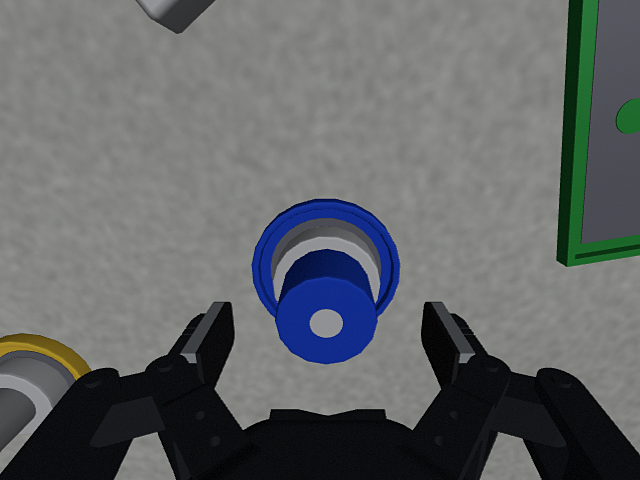

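Cleansing head is in its dock: (628.8,101.0), top 52.7 mm, foot inside the blue rim. Next the light block. I'll lift and turn the jaws to 106°.

Call:
drive_tool:
  motion: "1 0 0 -0.04 0 0 0; 1 0 0 -0.04 0 0 0; 1 0 0 -0.02 0 0 -6; 1 0 0 0 0 0 -6; 1 0 0 0 0 0 -6; 1 0 0 0 0 0 -6; 1 0 0 0 0 0 -6; 1 0 0 0 0 0 -5"

```text
time_s: 13.8
position: [0.6328, 0.0998, 0.1364]
ee_rot: [0.003, -0.143, 0.99, -0.002]
wrist_force: [0.1, -0.5, -0.4]
gripper_width: 0.0853
```

```bash
python3 - <<'E'
from h import *
to(466,94.5,120,106)
E
```

```text
t 13.8 pos [632.8  99.8 136.4] dTool mm [161.6  42.1  15.4] rot deg [-0.2  0.3  0.4] jaw 106.4 w 85.3 F [ 0.1 -0.5 -0.4] j [-0.3   0.55  0.17  1.39 -0.09  1.2   1.74]
```

Call:
drive_tool:
  motion: "1 0.038 0.010 0 0 0 0; 1 0.038 0.010 0 0 0 0; 1 0.038 0.010 0 0 0 0; 1 0.035 0.009 0 0 0 0; 1 0 0 0 0 0 0; 1 0 0 0 0 0 0"

```text
time_s: 14.3
position: [0.4692, 0.0922, 0.1282]
ee_rot: [-0.002, -0.144, 0.99, -0.003]
wrist_force: [1.2, 0.7, 0.8]
gripper_width: 0.085
```

```bash
python3 - <<'E'
from h import *
to(466,94.5,120,106); look("wrist","w14")
E
```

```text
t 14.3 pos [469.2  92.2 128.2] dTool mm [2.3 3.2 8.2] rot deg [-0.3 -0.3  0.5] jaw 106.5 w 85.0 F [1.2 0.7 0.8] j [-0.37  0.26  0.17  1.86 -0.04  1.04  1.67]
wrist red [ 311  218   44   45 1397] z [45.2 46.7 47.8] mean [464.4  94.2  46.7] rect [465.4  94.5] [31.3 31.1] -74.5
wrist yellow [  39  301   85   71 1703] z [1.2 5.1 8.4] mean [628.1 -95.5   5.3] rect [586.7 -44.6] [246.3  73.4] -47.5
wrist yellow [   0  361   54   67 2619] z [63.4 79.1 87.2] mean [634.9 -93.2  85.5] rect [637.4 -93.4] [39.3 20.8] 6.0
wrist green [474 333  54  39 487] z [2.3 7.3 8.7] mean [537.4 284.7   6.9] rect [500.7 223.2] [197.8  23. ] 60.4
wrist green [406 383  35  45 297] z [2.2 7.5 8.7] mean [620.9 237.9   6.4] rect [622.5 238.5] [66.4 11.3] -9.0
wrist blue [ 250  344   83   77 2347] z [ 2.3  8.  53. ] mean [614.2  95.9  52.6] rect [547.8  97. ] [172.9  40.3] 1.7
```

View pics/w14.png

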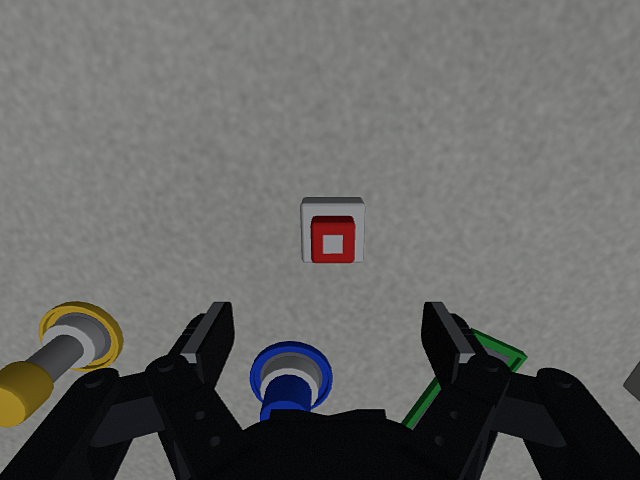

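The block at (333,240) is square to the jaws. Descending.

Call:
drive_tool:
  motion: "1 0.003 0.003 0.025 0 0 0.8; 1 0.002 0 0.025 0 0.3 0; 1 0.002 0 0.02 0 0.3 0; 1 0 0 0 0 0 0; 1 0 0 0 0 0 0"

```text
time_s: 14.77
position: [0.4703, 0.0936, 0.0597]
ee_rot: [-0.001, -0.136, 0.991, -0.003]
wrist_force: [1.8, 0.0, 0.5]
gripper_width: 0.0853
```

```bash
python3 - <<'E'
from h import *
to(465.5,94.5,25,105.5)
E
```

```text
t 14.77 pos [470.3  93.6  59.7] dTool mm [ 4.3  2.3 34.7] rot deg [-0.3 -0.2  0.1] jaw 105.6 w 85.3 F [1.8 0.  0.5] j [-0.37  0.35  0.16  1.93 -0.06  0.87  1.67]
```

Call:
drive_tool:
  motion: "1 0.005 0.002 0.012 0 0.2 0; 1 0.002 0 0.012 0 0.2 0; 1 0.001 0 0.010 0 0.2 0; 1 0 0 0 0 0 0; 1 0 0 0 0 0 0"

```text
time_s: 15.18
position: [0.4719, 0.0942, 0.0302]
ee_rot: [0.0, -0.135, 0.991, -0.004]
wrist_force: [0.2, 0.8, 0.5]
gripper_width: 0.0854
```

```bash
python3 - <<'E'
from h import *
to(465.5,94.5,25,105.5)
E
```

```text
t 15.18 pos [471.9  94.2  30.2] dTool mm [6.1 2.  5.2] rot deg [-0.4 -0.  -0. ] jaw 105.5 w 85.4 F [0.2 0.8 0.5] j [-0.36  0.39  0.15  1.95 -0.07  0.8   1.67]
```

Call:
drive_tool:
  motion: "1 0.007 0.002 0.003 -0.4 0 0; 1 0 0 0 0 0 0; 1 0 0 0 0 0 0"

```text
time_s: 15.43
position: [0.4666, 0.0947, 0.0291]
ee_rot: [0.002, -0.135, 0.991, 0.0]
wrist_force: [0.6, 0.5, -0.3]
gripper_width: 0.0854
```

```bash
python3 - <<'E'
from h import *
to(465.5,94.5,25,105.5)
E
```

```text
t 15.43 pos [466.6  94.7  29.1] dTool mm [1.1 0.1 4.1] rot deg [ 0.   0.3 -0. ] jaw 105.5 w 85.4 F [ 0.6  0.5 -0.3] j [-0.36  0.39  0.15  1.97 -0.08  0.78  1.68]
```

Call:
drive_tool:
  motion: "1 0.002 0 0.003 0 0 0; -1 0 0 0 0 0 0; -1 0 0 0 0 0 0; -1 0 0 0 0 0 0; -1 0 0 0 0 0 0; -1 0 0 0 0 0 0; -1 0 0 0 0 0 0; -1 0 0 0 0 0 0"

```text
time_s: 16.1
position: [0.4658, 0.0945, 0.0276]
ee_rot: [0.004, -0.135, 0.991, 0.001]
wrist_force: [-0.3, -0.1, -2.2]
gripper_width: 0.0309
```

```bash
python3 - <<'E'
from h import *
to(465.5,94.5,25,105.5); look("wrist","w15")
E
```

```text
t 16.1 pos [465.8  94.5  27.6] dTool mm [0.3 0.  2.6] rot deg [ 0.   0.5 -0. ] jaw 105.5 w 30.9 F [-0.3 -0.1 -2.2] j [-0.36  0.38  0.15  1.98 -0.08  0.78  1.68]
wrist red [ 291  278   74   81 4248] z [37.6 46.8 47.9] mean [463.5  93.8  46.6] rect [466.3  94.6] [32.5 31.4] 15.8
wrist yellow [   0  398   38   82 1596] z [0.2 4.4 8.1] mean [633.2 -74.3   4.5] rect [637.6 -76.9] [65.9 24.7] 0.8
```

View pics/w15.png

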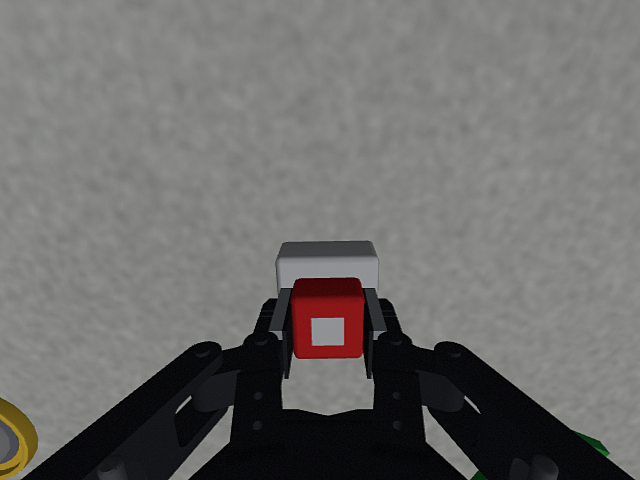

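Red block gripped at 31 mm and centred at (328,318). Lifting and turning towards the red dock's angle (jaws at 51°).

Call:
drive_tool:
  motion: "-1 0 0 -0.04 0 0 0; -1 0 0 -0.04 0 0 0; -1 0 0 -0.04 0 0 0; -1 0 0 0 0 0 6.5; -1 0 0 0 0 0 6.5; -1 0 0 0 0 0 6.5; -1 0 0 0 0 0 6.5; -1 0 0 0 0 0 6.5"

```text
time_s: 16.82
position: [0.4622, 0.0934, 0.1506]
ee_rot: [-0.0, 0.16, 0.987, 0.0]
wrist_force: [0.3, 0.2, -0.7]
gripper_width: 0.031
```

Call:
drive_tool:
  motion: "-1 0 0 0 0 0 6.5; -1 0 0 0 0 0 6.5; -1 0 0 0 0 0 6.5; -1 0 0 0 0 0 0"

```text
time_s: 17.15
position: [0.4608, 0.0931, 0.1494]
ee_rot: [-0.001, 0.335, 0.942, -0.001]
wrist_force: [0.0, 0.2, -1.0]
gripper_width: 0.0308
```

```bash
python3 - <<'E'
from h import *
to(607.4,-262.4,130,51.2)
E
```

```text
t 17.15 pos [460.8  93.1 149.4] dTool mm [-338.1 -183.3   19.1] rot deg [-0.1 -0.1 -0.3] jaw 50.9 w 30.8 F [ 0.   0.2 -1. ] j [-0.49  0.22  0.3   1.85 -0.07  1.08  0.72]
```

Call:
drive_tool:
  motion: "-1 -0.034 -0.018 0 0 0 0; -1 -0.034 -0.018 0 0 0 0; -1 -0.034 -0.018 0 0 0 0; -1 -0.034 -0.018 0 0 0 0; -1 -0.034 -0.018 0 0 0 0; -1 -0.034 -0.018 0 0 0 0; -1 -0.034 -0.018 0 0 0 0; -1 -0.034 -0.018 0 0 0 0"

```text
time_s: 17.82
position: [0.5883, -0.181, 0.1432]
ee_rot: [-0.007, 0.308, 0.951, 0.004]
wrist_force: [1.0, 0.6, -0.4]
gripper_width: 0.0305
```

```bash
python3 - <<'E'
from h import *
to(607.4,-262.4,130,51.2)
E
```

```text
t 17.82 pos [ 588.3 -181.   143.2] dTool mm [-63.4 -54.8  12. ] rot deg [ 0.1 -0.9  2.9] jaw 54.1 w 30.5 F [ 1.   0.6 -0.4] j [ 0.01  0.53  0.4   1.45 -0.22  1.22  1.38]
```

Call:
drive_tool:
  motion: "-1 -0.030 -0.026 0 0 -0.9 1.5; -1 -0.026 -0.022 0 0 0 1.4; -1 0 0 0.02 0 0 0; -1 0 0 0 0 0 0; -1 0 0 0 0 0 0"

```text
time_s: 18.23
position: [0.6046, -0.2718, 0.1192]
ee_rot: [0.002, 0.333, 0.943, -0.004]
wrist_force: [0.1, -1.3, 0.0]
gripper_width: 0.031
```

```bash
python3 - <<'E'
from h import *
to(607.4,-262.4,80,51.2); look("wrist","w16")
E
```

```text
t 18.23 pos [ 604.6 -271.8  119.2] dTool mm [ 4.   9.4 39.1] rot deg [-0.4  0.3 -0.1] jaw 51.1 w 31.0 F [ 0.1 -1.3  0. ] j [ 0.14  0.64  0.42  1.35 -0.25  1.21  1.46]
wrist red [ 291  179  100   93 2970] z [1.8 4.  8.8] mean [ 596.3 -249.2    5.2] rect [ 607.3 -262.9] [77.3 76.3] 51.2
wrist red [331 217  20  20 303] z [2.8 3.9 5. ] mean [ 607.6 -262.4    3.9] rect [ 607.7 -262.4] [15.8 15.7] 29.8
wrist red [ 290  278   75   81 4691] z [123.2 138.1 139.3] mean [ 602.9 -270.5  138.1] rect [ 605.2 -272.3] [32.4 31.7] -38.3
wrist yellow [ 487   73  153  107 8183] z [ 2.5 74.3 87.6] mean [ 635.  -111.    86.2] rect [ 635.8 -111.7] [39.  23.5] -24.3
wrist green [  92    1  113   91 4586] z [44.5 46.9 48.2] mean [ 441.7 -275.    46.8] rect [ 441.7 -275.5] [59.7 22.8] 19.6
```

View pics/w16.png

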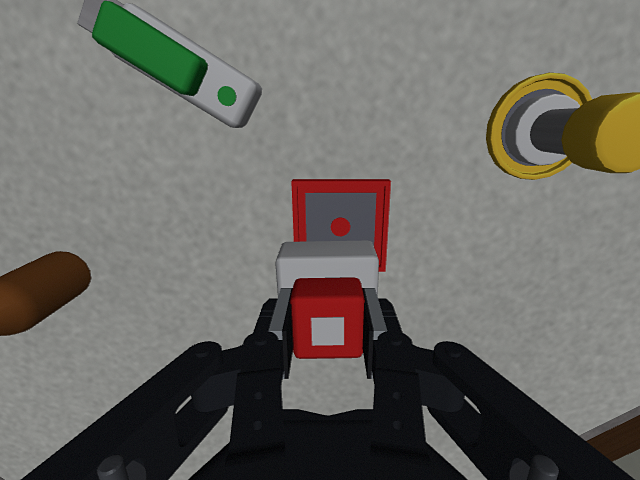

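The block is square with the red dock, both at 51°. Small shift, then lowering.

Call:
drive_tool:
  motion: "-1 0.004 0.010 0.02 -0.4 0.3 0; -1 0 0 0.025 0 0 0; -1 0 0 0.01 0 0 0; -1 0 0 0 0 0 0; -1 0 0 0 0 0 0"

```text
time_s: 18.7
position: [0.611, -0.2532, 0.0666]
ee_rot: [0.002, 0.326, 0.945, 0.003]
wrist_force: [-0.5, 0.1, -0.5]
gripper_width: 0.031
```

```bash
python3 - <<'E'
from h import *
to(607,-262,32,51.2)
E
```

```text
t 18.7 pos [ 611.  -253.2   66.6] dTool mm [-2.3 -9.7 34.5] rot deg [0.4 0.1 0.7] jaw 51.9 w 31.0 F [-0.5  0.1 -0.5] j [ 0.13  0.68  0.39  1.4  -0.28  1.11  1.47]
```

Call:
drive_tool:
  motion: "-1 -0.002 -0.009 0.008 0.4 0 0.6; -1 0 0 0.008 0 0 0; -1 0 0 0 0 0 0; -1 0 0 0 0 0 0"

```text
time_s: 19.03
position: [0.6094, -0.2621, 0.0536]
ee_rot: [0.004, 0.33, 0.944, -0.0]
wrist_force: [-0.2, -0.6, -0.7]
gripper_width: 0.0307
```

```bash
python3 - <<'E'
from h import *
to(607,-262,32,51.2)
E
```

```text
t 19.03 pos [ 609.4 -262.1   53.6] dTool mm [ 2.1 -1.5 21.6] rot deg [0.1 0.4 0.2] jaw 51.4 w 30.7 F [-0.2 -0.6 -0.7] j [ 0.14  0.7   0.39  1.42 -0.28  1.08  1.48]
```

Call:
drive_tool:
  motion: "-1 0.002 -0.001 0.009 0 0.4 0; -1 0 0 0.008 0 0 0; -1 0 0 0 0 0 0; -1 0 0 0 0 0 0"

```text
time_s: 19.37
position: [0.6076, -0.2626, 0.036]
ee_rot: [0.001, 0.331, 0.944, 0.001]
wrist_force: [0.2, 0.1, -1.4]
gripper_width: 0.0309
```

```bash
python3 - <<'E'
from h import *
to(607,-262,32,51.2); look("wrist","w17")
E
```

```text
t 19.37 pos [ 607.6 -262.6   36. ] dTool mm [0.8 0.1 4. ] rot deg [0.1 0.1 0.2] jaw 51.4 w 30.9 F [ 0.2  0.1 -1.4] j [ 0.15  0.72  0.39  1.43 -0.29  1.05  1.49]
wrist red [ 257  210  143   95 5123] z [2.  4.7 8.7] mean [ 590.4 -248.9    5.4] rect [ 598.4 -256.1] [78.4 54.2] 51.1
wrist red [ 290  277   75   82 4679] z [40.3 55.  56.1] mean [ 605.8 -261.4   54.9] rect [ 607.8 -263.3] [32.3 31.7] -38.5
wrist yellow [ 537   58  103  155 5095] z [1.9 4.6 8.6] mean [ 628.8 -116.3    5.2] rect [ 634.3 -113.7] [73.2 50.2] -25.2
wrist green [   0    0  108   82 5555] z [42.8 46.8 48.1] mean [ 458.5 -269.3   46.7] rect [ 456.9 -270. ] [28.5 22.8] 19.7
wrist green [133  74  29  31 713] z [27.  28.1 29.2] mean [ 485.1 -260.5   28.1] rect [ 485.2 -260.6] [12.4 11.5] 49.0
```

Call:
drive_tool:
  motion: "-1 0 0 0.003 0 0 0; -1 0 0 0.002 0 0 0; -1 0 0 0 0 0 0"

```text
time_s: 19.67
position: [0.6078, -0.2626, 0.0318]
ee_rot: [0.001, 0.33, 0.944, 0.001]
wrist_force: [-0.9, -1.1, -0.7]
gripper_width: 0.0303
```

```bash
python3 - <<'E'
from h import *
to(607,-262,32,51.2); look("wrist","w17")
E
```

```text
t 19.67 pos [ 607.8 -262.6   31.8] dTool mm [ 1.  -0.  -0.2] rot deg [0.1 0.1 0.2] jaw 51.4 w 30.3 F [-0.9 -1.1 -0.7] j [ 0.15  0.72  0.38  1.43 -0.29  1.04  1.49]
wrist red [ 255  212  147   96 5423] z [1.8 4.3 8.7] mean [ 590.  -248.7    5.3] rect [ 600.5 -258.1] [78.4 60.2] 51.3
wrist red [ 290  277   75   82 4682] z [36.1 50.7 51.9] mean [ 606.  -261.4   50.7] rect [ 608.1 -263.2] [32.6 31.7] -37.6
wrist yellow [ 542   58   98  157 5086] z [1.9 4.7 8.6] mean [ 628.4 -117.5    5.2] rect [ 633.8 -114.8] [73.2 47.5] -24.5
wrist green [   0    0  101   80 5115] z [42.2 46.8 48.1] mean [ 460.3 -268.5   46.7] rect [ 458.9 -269.3] [24.  22.9] 21.4
```

Top at 50.7 mm, so it is on the floor and within 1 mm of centre. Releasing.

Call:
drive_tool:
  motion: "1 0 0 0 0 0 0; 1 0 0 0 0 0 0; 1 0 0 0 0 0 0; 1 0 0 0 0 0 0; 1 0 0 0 0 0 0; 1 0 0 0 0 0 0"

```text
time_s: 20.22
position: [0.609, -0.2628, 0.0325]
ee_rot: [0.003, 0.33, 0.944, 0.001]
wrist_force: [-0.3, 0.9, 0.0]
gripper_width: 0.0854
```

Call:
drive_tool:
  motion: "1 0 0 -0.04 0 0 0; 1 0 0 -0.04 0 0 0; 1 0 0 -0.03 0 0 0; 1 0 0 0 0 0 0"

```text
time_s: 20.55
position: [0.6058, -0.2615, 0.1423]
ee_rot: [-0.002, 0.33, 0.944, 0.001]
wrist_force: [1.5, -1.6, 0.7]
gripper_width: 0.0853
```

```bash
python3 - <<'E'
from h import *
to(441,-275.5,130,109.5); look("wrist","w18")
E
```

```text
t 20.55 pos [ 605.8 -261.5  142.3] dTool mm [ 120.  -113.8   12.9] rot deg [  0.1  -0.2 -58.1] jaw 51.4 w 85.3 F [ 1.5 -1.6  0.7] j [ 0.13  0.62  0.42  1.32 -0.25  1.26  1.45]
wrist red [ 283  183   91   85 4600] z [ 2.2  7.9 51.4] mean [ 606.7 -262.1   50.5] rect [ 607.9 -263.3] [31.8 31.1] -37.3
wrist yellow [ 463   88  149   96 6643] z [ 2.6 85.5 87.7] mean [ 637.9 -104.6   86.5] rect [ 639.6 -104. ] [39.1 38. ] 7.4
wrist green [ 106   25   96   79 3520] z [44.5 46.9 48.2] mean [ 441.6 -274.9   46.8] rect [ 441.7 -275.3] [58.6 22.5] 19.5
```

View pics/w18.png

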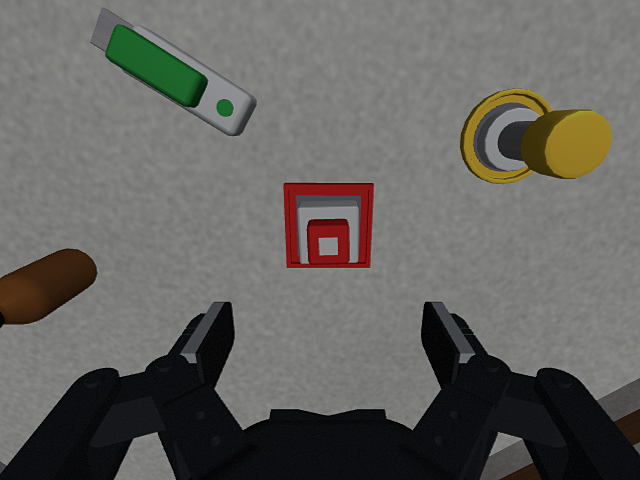

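The light block sits squarely inside the red rim at (328,240). Next, the scrubber.

Call:
drive_tool:
  motion: "1 0.030 -0.028 0 0 0 0; 1 0.030 -0.028 0 0 0 0; 1 0.030 -0.028 0 0 0 0; 1 0.025 -0.024 0 0 0 0; 1 0 0 0 0 0 -6.5; 1 0 0 0 0 0 -6.5; 1 0 0 0 0 0 -6.5; 1 0 0 0 0 0 -6.5"

```text
time_s: 21.27
position: [0.4332, -0.2691, 0.1273]
ee_rot: [-0.013, 0.1, 0.995, 0.006]
wrist_force: [0.7, 0.3, -0.3]
gripper_width: 0.0858
```

Call:
drive_tool:
  motion: "1 0 0 0 0 0 -6.5; 1 0 0 0 0 0 -6.5; 1 0 0 0 0 0 -6.5; 1 0 0 0 0 0 -6.5; 1 0 0 0 0 0 -6; 1 0 0 0 0 0 0; 1 0 0 0 0 0 0"

```text
time_s: 21.85
position: [0.4271, -0.2659, 0.12]
ee_rot: [-0.016, -0.192, 0.981, 0.014]
wrist_force: [-1.1, 0.5, 0.1]
gripper_width: 0.0855
```

```bash
python3 - <<'E'
from h import *
to(441.5,-275.4,80,109.5); look("wrist","w19")
E
```

```text
t 21.85 pos [ 427.1 -265.9  120. ] dTool mm [-10.8 -15.5  39.3] rot deg [ 1.9 -1.6  2.6] jaw 112.1 w 85.5 F [-1.1  0.5  0.1] j [ 0.32  0.34  0.26  1.77 -0.09  1.09  2.57]
wrist red [ 214  355   97   57 1148] z [1.5 5.9 8.5] mean [ 579.7 -259.5    5.6] rect [ 528.3 -286. ] [191.   89.7] 21.1
wrist green [ 288  225   33   78 2393] z [45.2 46.8 47.8] mean [ 439.5 -276.6   46.7] rect [ 441.2 -275.9] [58.3 22.2] 19.6
```

View pics/w19.png

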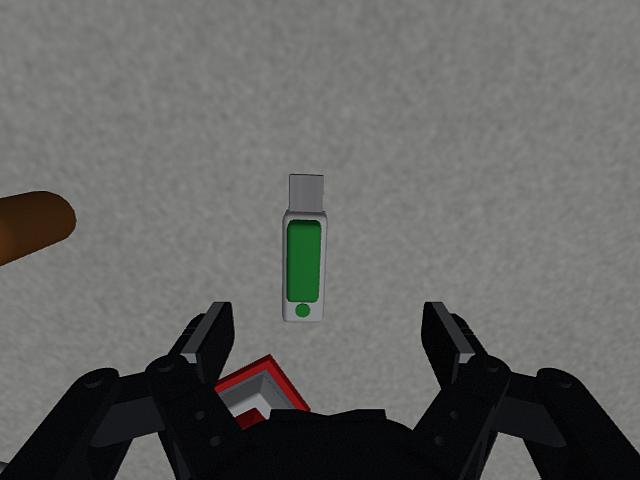

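The scrubber is nearly in line with the tool at (304,250). Correcting tilt, yaw and position.

Call:
drive_tool:
  motion: "1 -0.011 -0.015 0 1.9 -1.6 2.6; 1 0 0 0 0 0 0; 1 0 0 0.02 0 0 0; 1 0 0 0 0 0 0; 1 0 0 0 0 0 0"

```text
time_s: 22.32
position: [0.442, -0.275, 0.0983]
ee_rot: [-0.001, -0.166, 0.986, 0.001]
wrist_force: [-0.0, -0.4, 0.5]
gripper_width: 0.0855
```

```bash
python3 - <<'E'
from h import *
to(441.5,-275.6,27,109.5)
E
```

```text
t 22.32 pos [ 442.  -275.    98.3] dTool mm [ 0.5 -0.6 71.3] rot deg [ 0.1 -0.1 -0.4] jaw 109.1 w 85.5 F [-0.  -0.4  0.5] j [ 0.32  0.37  0.26  1.79 -0.11  1.    2.53]
```

Call:
drive_tool:
  motion: "1 0.001 0 0.02 0 0 0; 1 0.001 0 0.02 0 0.2 0; 1 0.001 0 0.015 0 0.2 0; 1 0 0 0 0 0 0; 1 0 0 0 0 0 0"

```text
time_s: 22.73
position: [0.4402, -0.2762, 0.0456]
ee_rot: [-0.004, -0.166, 0.986, -0.0]
wrist_force: [-0.7, -0.6, -0.2]
gripper_width: 0.0852
```

```bash
python3 - <<'E'
from h import *
to(441.5,-275.6,27,109.5); look("wrist")
E
```

```text
t 22.73 pos [ 440.2 -276.2   45.6] dTool mm [-1.6  0.2 18.6] rot deg [ 0.  -0.4 -0.4] jaw 109.1 w 85.2 F [-0.7 -0.6 -0.2] j [ 0.33  0.44  0.25  1.84 -0.13  0.88  2.55]
wrist green [ 304  250   47  120 5001] z [44.2 46.7 47.8] mean [ 439.  -276.8   46.7] rect [ 441.7 -275.7] [59.4 22.3] 19.6
```

Call:
drive_tool:
  motion: "1 -0.001 0 0.010 0 -0.3 -0.4; 1 0 0 0.007 0 0 0; 1 0 0 0 0 0 0; 1 0 0 0 0 0 0"

```text
time_s: 23.12
position: [0.4435, -0.277, 0.0306]
ee_rot: [0.002, -0.17, 0.985, -0.002]
wrist_force: [0.6, -0.2, -0.7]
gripper_width: 0.0857
```

```bash
python3 - <<'E'
from h import *
to(441.5,-275.6,27,109.5)
E
```

```text
t 23.12 pos [ 443.5 -277.    30.6] dTool mm [1.4 2.  3.6] rot deg [-0.2  0.2  0.1] jaw 109.6 w 85.7 F [ 0.6 -0.2 -0.7] j [ 0.34  0.46  0.24  1.85 -0.14  0.84  2.57]
```

Call:
drive_tool:
  motion: "1 0.001 0.002 0.002 0 0 0; -1 0 0 0 0 0 0; -1 0 0 0 0 0 0; -1 0 0 0 0 0 0; -1 0 0 0 0 0 0; -1 0 0 0 0 0 0; -1 0 0 0 0 0 0; -1 0 0 0 0 0 0"

```text
time_s: 23.78
position: [0.4426, -0.276, 0.0297]
ee_rot: [0.003, -0.17, 0.985, -0.002]
wrist_force: [1.0, 0.8, -2.0]
gripper_width: 0.0228
```

```bash
python3 - <<'E'
from h import *
to(441.5,-275.6,27,109.5); look("wrist","w20")
E
```

```text
t 23.78 pos [ 442.6 -276.    29.7] dTool mm [0.9 0.8 2.7] rot deg [-0.3  0.3  0.1] jaw 109.6 w 22.8 F [ 1.   0.8 -2. ] j [ 0.34  0.46  0.24  1.86 -0.14  0.83  2.56]
wrist green [ 302  259   54  128 6053] z [44.6 46.8 47.9] mean [ 438.6 -277.2   46.8] rect [ 441.5 -276. ] [59.3 23. ] 19.6
```

View pics/w20.png

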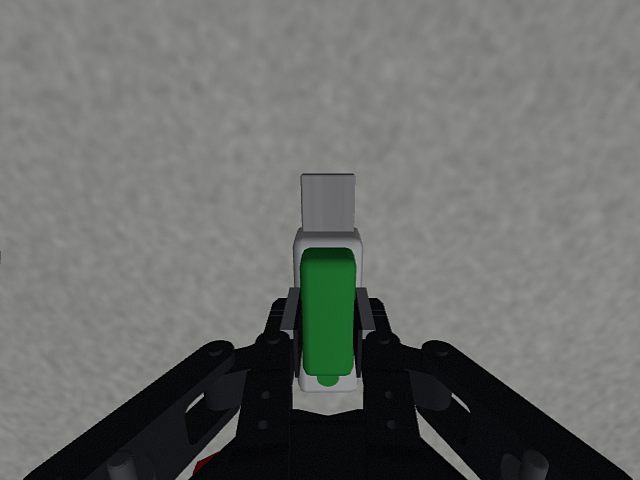

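Scrubber gripped on its green block at 22.8 mm, centred. Lifting high and carrying it to the green dock.

Call:
drive_tool:
  motion: "-1 0 0 -0.04 0 0 0; -1 0 0 -0.04 0 0 0; -1 0 0 -0.04 0 0 0; -1 -0.022 0.030 0 0 0 0; -1 -0.022 0.030 0 0 0 0; -1 -0.022 0.030 0 0 0 0; -1 -0.022 0.030 0 0 0 0; -1 -0.022 0.030 0 0 0 0"

```text
time_s: 24.5
position: [0.4921, -0.1048, 0.1519]
ee_rot: [-0.001, -0.156, 0.988, -0.004]
wrist_force: [0.5, 0.4, -1.5]
gripper_width: 0.0223
```

```bash
python3 - <<'E'
from h import *
to(603,267.3,150,80.2)
E
```

```text
t 24.5 pos [ 492.1 -104.8  151.9] dTool mm [-220.4  319.6   -1.4] rot deg [-0.5 -0.1 27.8] jaw 108.0 w 22.3 F [ 0.5  0.4 -1.5] j [ 0.02  0.28  0.18  1.77 -0.05  1.1   2.1 ]
```

Call:
drive_tool:
  motion: "-1 -0.022 0.032 0 0 0 0; -1 -0.022 0.032 0 0 0 0; -1 -0.022 0.032 0 0 0 0; -1 -0.022 0.032 0 0 0 0; -1 -0.022 0.032 0 0 0 0; -1 -0.022 0.032 0 0 0 0; -1 -0.022 0.032 0 0 0 0; -1 -0.022 0.032 0 0 0 0"

```text
time_s: 25.17
position: [0.579, 0.2062, 0.1459]
ee_rot: [-0.005, -0.155, 0.988, -0.005]
wrist_force: [1.6, -0.8, -1.1]
gripper_width: 0.0226
```

Call:
drive_tool:
  motion: "-1 0 0 0 0 0 5.5; -1 0 0 0 0 0 5.5; -1 0 0 0 0 0 5.5; -1 0 0 0 0 0 5.5; -1 0 0 0 0 0 4; -1 0 0 0 0 0 0"

```text
time_s: 25.67
position: [0.5738, 0.2265, 0.1388]
ee_rot: [-0.009, 0.07, 0.998, -0.002]
wrist_force: [0.3, -0.1, -1.5]
gripper_width: 0.0223
```

```bash
python3 - <<'E'
from h import *
to(603,267.3,120,80.2)
E
```

```text
t 25.67 pos [573.8 226.5 138.8] dTool mm [-23.6  44.6  18.1] rot deg [-0.3 -1.   1.8] jaw 82.0 w 22.3 F [ 0.3 -0.1 -1.5] j [-0.49  0.52  0.14  1.44 -0.08  1.21  1.09]
```

Call:
drive_tool:
  motion: "-1 -0.014 0.022 0 -0.3 -1 1.8; -1 -0.012 0.022 0 0 0 0; -1 0 0 0.02 0 0 0; -1 0 0 0 0 0 0; -1 0 0 0 0 0 0"

```text
time_s: 26.08
position: [0.6056, 0.2654, 0.1155]
ee_rot: [-0.002, 0.083, 0.997, -0.001]
wrist_force: [0.6, 0.6, -0.4]
gripper_width: 0.0221
```

```bash
python3 - <<'E'
from h import *
to(603,267.3,34,80.2); look("wrist","w21")
E
```

```text
t 26.08 pos [605.6 265.4 115.5] dTool mm [ 2.6  1.7 81.6] rot deg [-0.2 -0.2  0.3] jaw 80.5 w 22.1 F [ 0.6  0.6 -0.4] j [-0.52  0.62  0.14  1.34 -0.09  1.2   1.03]
wrist green [ 290  135   83  153 3342] z [2.1 6.8 8.9] mean [563.  278.1   5.9] rect [591.  269.7] [122.1  59.8] -9.8
wrist green [ 301  251   55  135 6254] z [129.6 132.5 133.6] mean [601.3 266.1 132.4] rect [604.9 265.7] [60.5 23.9] -10.3
wrist blue [  77  242  116  105 6058] z [ 2.5 37.6 53.6] mean [627.3 103.6  52.5] rect [629.  101.6] [44.2 42.8] -33.6
```

View pics/w21.png

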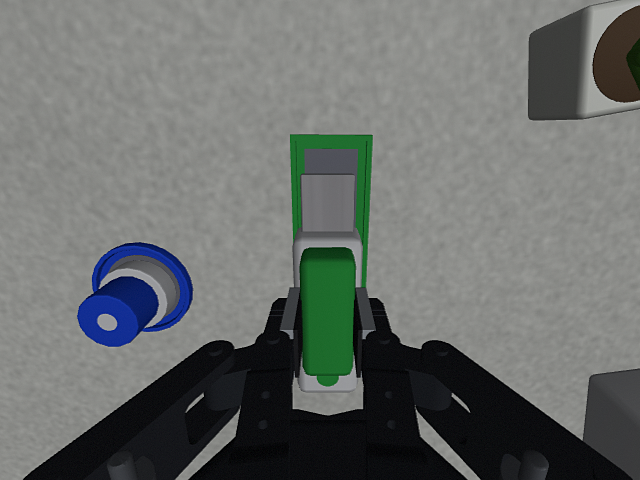

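The scrubber is in line with the green dock (yaw -10.3° against -9.8°). Lowering.

Call:
drive_tool:
  motion: "-1 0.002 0.002 0.02 0 0 0; -1 0 0 0.02 0 0 0; -1 0 0 0.015 0 0 0; -1 0 0 0 0 0 0; -1 0 0 0 0 0 0"

```text
time_s: 26.55
position: [0.6042, 0.2634, 0.0631]
ee_rot: [-0.001, 0.084, 0.996, -0.002]
wrist_force: [0.6, 0.1, -0.4]
gripper_width: 0.0225
```

```bash
python3 - <<'E'
from h import *
to(603,267.2,34,80.2)
E
```

```text
t 26.55 pos [604.2 263.4  63.1] dTool mm [ 1.8  3.7 29.1] rot deg [-0.2 -0.1  0.2] jaw 80.4 w 22.5 F [ 0.6  0.1 -0.4] j [-0.52  0.66  0.14  1.4  -0.09  1.09  1.03]
```

Call:
drive_tool:
  motion: "-1 0.002 0.004 0.009 -0.2 0 0; -1 0 0.001 0.009 0 0 0; -1 0 0 0.005 0 0 0; -1 0 0 0 0 0 0; -1 0 0 0 0 0 0"

```text
time_s: 26.97
position: [0.6054, 0.2691, 0.0427]
ee_rot: [0.002, 0.084, 0.996, 0.002]
wrist_force: [-0.2, -0.0, -0.6]
gripper_width: 0.0226
```

```bash
python3 - <<'E'
from h import *
to(603,267.2,34,80.2); look("wrist","w22")
E
```

```text
t 26.97 pos [605.4 269.1  42.7] dTool mm [ 2.  -2.3  8.7] rot deg [0.2 0.2 0.1] jaw 80.3 w 22.6 F [-0.2 -0.  -0.6] j [-0.53  0.68  0.13  1.42 -0.1   1.04  1.03]
wrist green [ 266  139  117  162 6915] z [2.2 4.  8.8] mean [562.9 273.    5.3] rect [576.9 272.1] [93.8 60. ] -9.9
wrist green [ 301  251   55  135 6196] z [56.8 59.7 60.7] mean [601.  269.7  59.6] rect [604.2 269.2] [59.4 23.7] -10.0
wrist blue [   6  284  138  113 3962] z [1.5 5.1 8.5] mean [616.8 113.3   5.2] rect [623.9 102.9] [84.7 74.9] 41.5
wrist blue [   0  334   94  103 6707] z [25.3 46.5 53.4] mean [628.5 111.   52. ] rect [631.5 108.6] [44.6 29.5] -21.6
```

Call:
drive_tool:
  motion: "-1 0.002 -0.002 0.004 0 0 0; -1 0 0 0.003 0 0 0; -1 0 0 0.001 0 0 0; -1 0 0 0 0 0 0"

```text
time_s: 27.35
position: [0.6035, 0.2674, 0.035]
ee_rot: [0.003, 0.084, 0.996, 0.002]
wrist_force: [0.2, -0.4, -1.6]
gripper_width: 0.0227
```

```bash
python3 - <<'E'
from h import *
to(603,267.2,34,80.2); look("wrist","w22")
E
```

```text
t 27.35 pos [603.5 267.4  35. ] dTool mm [ 0.5 -0.3  1. ] rot deg [0.3 0.3 0.1] jaw 80.3 w 22.7 F [ 0.2 -0.4 -1.6] j [-0.52  0.69  0.13  1.43 -0.1   1.02  1.03]
wrist green [ 267  143  122  157 7469] z [2.1 3.9 8.8] mean [561.4 274.2   5.2] rect [574.  272.6] [88.1 60.2] -9.7
wrist green [ 301  251   55  135 6199] z [49.1 51.9 53. ] mean [599.2 268.1  51.9] rect [602.1 267.7] [59.8 23.7] -10.6
wrist blue [   0  292  141  117 4186] z [1.3 5.  8.4] mean [616.5 113.7   5.1] rect [626.9 100.5] [84.2 83.2] -56.8
wrist blue [   0  344   88  108 6787] z [24.9 44.7 53.4] mean [629.3 112.9  51.9] rect [632.2 110.7] [43.9 24.5] -21.8
```

It is 1 mm above the floor and centred. Last small step down, then release.

Call:
drive_tool:
  motion: "-1 0 0 0.001 0.2 0.3 0; -1 0 0 0 0 0 0; 1 0 0 0 0 0 0; 1 0 0 0 0 0 0; 1 0 0 0 0 0 0; 1 0 0 0 0 0 0; 1 0 0 0 0 0 0; 1 0 0 0 0 0 0"

```text
time_s: 28.07
position: [0.6058, 0.2684, 0.0364]
ee_rot: [0.002, 0.084, 0.996, 0.002]
wrist_force: [0.5, 0.9, -0.4]
gripper_width: 0.0856
```

Call:
drive_tool:
  motion: "1 0 0 -0.02 0 0 0; 1 0 0 -0.04 0 0 0; 1 0 0 -0.04 0 0 0; 1 0 0 -0.04 0 0 0; 1 0.02 0 -0.03 0 0 0; 1 0.03 0 0 0 0 0; 1 0.03 0 0 0 0 0; 1 0 0 0 0 0 0"

```text
time_s: 28.73
position: [0.5243, 0.28, 0.2129]
ee_rot: [0.001, 0.086, 0.996, 0.001]
wrist_force: [-1.5, 1.5, -0.1]
gripper_width: 0.0854
```

```bash
python3 - <<'E'
from h import *
to(603,267.2,34,80.2); look("wrist","w23"); d=ctrl.get_image("scene"); cv2.imwrite("pics/s2.png",d["img"][:,:,::-1])
E
```

```text
t 28.73 pos [524.3 280.  212.9] dTool mm [-79.6   0.7 179. ] rot deg [ 0.1  0.1 -0.1] jaw 80.1 w 85.4 F [-1.5  1.5 -0.1] j [-0.61  0.41  0.14  1.42 -0.06  1.31  0.92]
wrist yellow [ 11 317  66  53 997] z [1.  5.2 8.4] mean [632.3 -90.7   5.1] rect [ 636.7 -100.5] [74.9 72.2] 36.2
wrist yellow [  0 364  20  39 520] z [61.3 70.3 81.9] mean [642.9 -85.1  78.3] rect [642.3 -85.1] [26.   7.4] -10.3
wrist green [501 181  20  41 312] z [ 72.8  88.6 100.3] mean [524.4 425.8  97.6] rect [528.  429.3] [32.   8.5] 32.6
wrist green [523 185  27  33 192] z [78.8 86.2 88.7] mean [534.4 456.2  86.6] rect [534.7 456.2] [27.   7.4] 31.2
wrist green [ 301  211   55  116 2317] z [1.9 3.9 8.8] mean [590.9 269.4   5.1] rect [601.9 267.7] [146.   59.6] -9.9
wrist green [ 317  262   23   62 1173] z [32.3 50.6 51.8] mean [600.3 268.3  50.6] rect [602.  267.3] [59.  22.4] -9.4
wrist blue [ 160  281   69   69 1500] z [ 2.1 24.1 53.4] mean [619.1  96.2  53.2] rect [568.  148.4] [195.4  20.3] -46.4
```

View pics/w23.png

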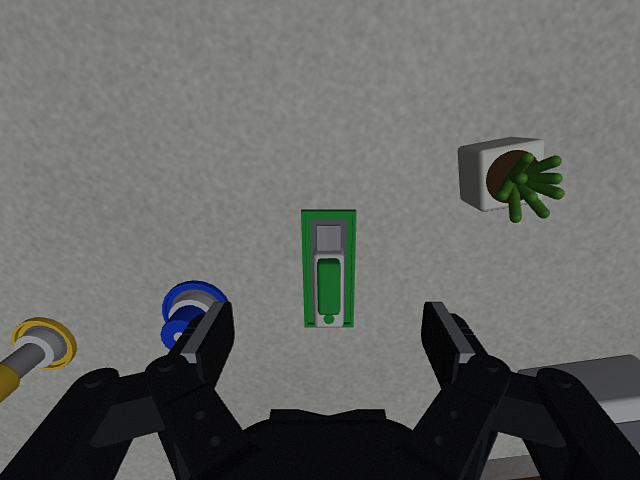

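View pics/s2.png

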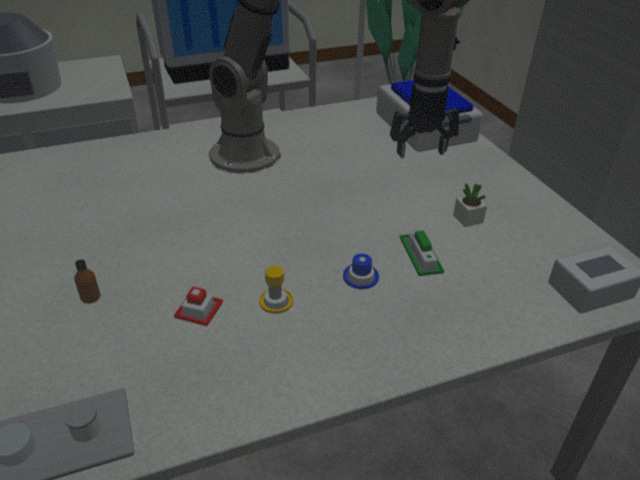

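All four applicators stand inside their rims. In the scene view they are at red (199,303), yellow (276,290), blue (361,270) and green (422,253). The bottle and the plant haven't moved, and the gripper is clear. Handing in.

```bash
python3 - <<'E'
from h import *
print(ctrl.hand_in())
E
```

```text
the job is handed in; nothing more can be done
None
```

All four applicators are back in their own docks, and the job was handed in at about 29 s of the 112 s allowed. Each was set down on the dock floor, released and cleared by the gripper.

These are the wrist-camera readings after release, with the last scrubber reading taken just before handing in:

| Applicator | Centre offset from dock | Top height | Alignment with dock |
|---|---|---|---|
| Massage head | about 1–2 mm | 86.5 mm | round |
| Cleansing head | about 1 mm | 52.7 mm | round |
| Light block | about 1 mm | 50.5 mm | about 1.5° |
| Scrubber | under 1 mm | 50.6 mm | about 0.5° |

- **Height:** each top reads within 0.2 mm of 4 mm above its reading on the table, so all four are on their dock floors.
- **Bystanders:** the serum bottle and the plant look unmoved in the last scene picture. I judged this by eye and did not measure it.
- **Camera disagreement:** the scene and side cameras differed from the wrist camera by up to about 7 mm. I used the wrist camera, whose repeated views agreed to about 1 mm for the docks and within about 2.5 mm for the applicators.
- **Failed checks:** none, and the hand-in gave no verdict.

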